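# Sort tube caps into the covered carousel and clear the offcuts

## Task

Sort all the loose coloured caps on the bench into the cups of the same colour in the covered carousel; it can be filled only through the port in its hood, so click the dial round by its knob to bring each cup under the port. Drop the white moulding offcuts in the yellow waste bin, and leave the carousel closed, clicked home with its grey blank under the port. Leave the clear tube holders standing where they are.

Things in the scene. Friction and masses are not known exactly. Their poses are not given: they have to be found in the camera images.
- carousel: The covered five-station cap carousel, fixed to the bench: white base 250 x 250 mm and 28 mm high, with a clear dust hood over it whose flat top is 93 mm above the bench (5 mm thick). Origin at the centre of its underside, on the dial's axis; z up; -x points to the side with the port.
- port (a point): Centre of the round port, a hole of 70 mm diameter with a white ring round it (ring 2 mm high), in the hood's top: the only opening of the hood. The point is level with the hood's top (93 mm), 76 mm from the dial's axis.
- knob (a point): The dial's black bar knob on the axis, above the hood: bar 64 mm long, 18 mm thick, 26 mm high, from 101 to 127 mm above the bench, over a round collar 44 mm across (top at 101 mm). The point is the bar's centre, 114 mm up; its x runs along the bar, y across it, z up. The end with a white line points to the blank (-x).
- dial (a joint): Dial angle about its upright axis, rad, positive anticlockwise from above, no stops. Five detents 72 deg (1.257 rad) apart: 0 = blank under the port, 1.257 = blue, 2.513 = lilac, -1.257 = red, -2.513 = yellow (plus whole turns). A ball detent pulls it to the nearest one with 0.05 to 0.3 N m, most near half way between two; let go, it settles there within about 2 deg.
- blank (a point): Centre of the top of the solid grey blank, a round plug 81 mm across and 48 mm high on the dial, 76 mm from the axis, top 84 mm above the bench; under the port it closes the port.
- waste_bin: The yellow open waste bin, fixed: 150 mm (its x) x 120 mm (its y) x 90 mm high, walls 4 mm, rim 4 mm proud. Origin at the centre of its underside.
- cup_red (a point): Centre of the inner floor of the red round cup on the dial, 39 mm above the bench and 76 mm from the axis: inside 60 mm across at the floor and 75 mm at the mouth, 45 mm deep, rim 4 mm below the hood. It carries the dial's axes.
- cup_yellow (a point): Centre of the inner floor of the yellow round cup on the dial, 39 mm above the bench and 76 mm from the axis: inside 60 mm across at the floor and 75 mm at the mouth, 45 mm deep, rim 4 mm below the hood. It carries the dial's axes.
- cup_lilac (a point): Centre of the inner floor of the lilac round cup on the dial, 39 mm above the bench and 76 mm from the axis: inside 60 mm across at the floor and 75 mm at the mouth, 45 mm deep, rim 4 mm below the hood. It carries the dial's axes.
- cup_blue (a point): Centre of the inner floor of the blue round cup on the dial, 39 mm above the bench and 76 mm from the axis: inside 60 mm across at the floor and 75 mm at the mouth, 45 mm deep, rim 4 mm below the hood. It carries the dial's axes.
- cap_red1: A loose red tube cap: hexagonal, 20 mm across the flats (23 mm over corners), 20 mm high, about 12 to 18 g, hollow dimple in the top. Origin at the centre of its underside, z to its top; flats face its +x, -x and every 60 deg. May be absent.
- cap_red2: A loose red tube cap: hexagonal, 20 mm across the flats (23 mm over corners), 20 mm high, about 12 to 18 g, hollow dimple in the top. Origin at the centre of its underside, z to its top; flats face its +x, -x and every 60 deg. May be absent.
- cap_yellow1: A loose yellow tube cap: hexagonal, 20 mm across the flats (23 mm over corners), 20 mm high, about 12 to 18 g, hollow dimple in the top. Origin at the centre of its underside, z to its top; flats face its +x, -x and every 60 deg. May be absent.
- cap_yellow2: A loose yellow tube cap: hexagonal, 20 mm across the flats (23 mm over corners), 20 mm high, about 12 to 18 g, hollow dimple in the top. Origin at the centre of its underside, z to its top; flats face its +x, -x and every 60 deg. May be absent.
- cap_lilac1: A loose lilac tube cap: hexagonal, 20 mm across the flats (23 mm over corners), 20 mm high, about 12 to 18 g, hollow dimple in the top. Origin at the centre of its underside, z to its top; flats face its +x, -x and every 60 deg. May be absent.
- cap_lilac2: A loose lilac tube cap: hexagonal, 20 mm across the flats (23 mm over corners), 20 mm high, about 12 to 18 g, hollow dimple in the top. Origin at the centre of its underside, z to its top; flats face its +x, -x and every 60 deg. May be absent.
- cap_blue1: A loose blue tube cap: hexagonal, 20 mm across the flats (23 mm over corners), 20 mm high, about 12 to 18 g, hollow dimple in the top. Origin at the centre of its underside, z to its top; flats face its +x, -x and every 60 deg. May be absent.
- cap_blue2: A loose blue tube cap: hexagonal, 20 mm across the flats (23 mm over corners), 20 mm high, about 12 to 18 g, hollow dimple in the top. Origin at the centre of its underside, z to its top; flats face its +x, -x and every 60 deg. May be absent.
- sprue1: A white moulding offcut (T-shaped runner): bar 44 mm long (x), 12 mm wide (y), 10 mm high, with a round stub 9 mm thick rising 18 mm above the bar from its middle (z). Origin at the centre of the bar's underside. About 12 to 18 g. May be absent.
- sprue2: A white moulding offcut (T-shaped runner): bar 44 mm long (x), 12 mm wide (y), 10 mm high, with a round stub 9 mm thick rising 18 mm above the bar from its middle (z). Origin at the centre of the bar's underside. About 12 to 18 g. May be absent.
- sprue3: A white moulding offcut (T-shaped runner): bar 44 mm long (x), 12 mm wide (y), 10 mm high, with a round stub 9 mm thick rising 18 mm above the bar from its middle (z). Origin at the centre of the bar's underside. About 12 to 18 g. May be absent.
- holder1: A clear tube holder standing upright on the bench, loose, not part of the job: 22 mm across, 55 mm tall, foot flange 32 mm. Origin at the centre of its underside, z up. 25 g.
- holder2: A clear tube holder standing upright on the bench, loose, not part of the job: 22 mm across, 55 mm tall, foot flange 32 mm. Origin at the centre of its underside, z up. 25 g.
- holder3: A clear tube holder standing upright on the bench, loose, not part of the job: 22 mm across, 55 mm tall, foot flange 32 mm. Origin at the centre of its underside, z up. 25 g.

How it is judged:
By the outcome, as a careful person would: the job done as asked, in the order asked, and still so for the second after the job is handed in, with the robot touching nothing.
Of cap_red1, cap_red2, cap_yellow1, cap_yellow2, cap_lilac1, cap_lilac2, cap_blue1, cap_blue2 only 4 to 6 are there at a start; the rules pass over those that are not, and their reading is None.
Of sprue1, sprue2, sprue3 only 1 to 3 are there at a start; the rules pass over those that are not, and their reading is None.
At some moment in a run one of cap_red1, cap_red2, cap_yellow1, cap_yellow2, cap_lilac1, cap_lilac2, cap_blue1, cap_blue2, sprue1, sprue2 may be knocked a few centimetres aside while the robot is not near it.
Once in a run the grip may slacken for a moment while it holds something.
It also fails if it takes over 210 s, if anything falls off the work surface, if the arm or the gripper's body presses on something with over 40 N, if the wrist force passes 120 N, or if a joint passes its speed limit or range.

## Robot

A 7-joint arm with a two-finger parallel gripper is mounted at the origin on the work surface. World frame = base frame: x ahead of the robot, y to its left, z up, the work surface at z = 0. Lengths are in m, angles in rad, forces in N, time in s.
With the tool pointing down it reaches from about 0.375 to 0.925 m from the base axis. Payload 3.1 kg.
Tool frame: the origin (TCP) lies midway between the tips of the shut fingers; the grasp point (between the pads) lies 19 mm behind it; z points along the fingers, y is the direction in which the jaws open and shut (so a half turn about z gives the same grasp; the last joint's range is limited). The gripper opens to 85 mm and grips with 20 to 120 N. Pads are 22 mm wide; open, the fingers measure 114 mm over their backs; the gripper's body (76 mm by 85 mm) begins 54 mm behind the grasp point. The pads swing forward as they close: fully open they stand 13 mm farther back than shut.
Start: joints at [1.123, 0.383, 0.044, 1.598, -0.018, 1.161, -0.05], TCP at [0.223, -0.611, 0.231] pointing down, gripper open.
Joint ranges: [-2.61, 2.61], [-0.41, 2.15], [-1.48, 1.57], [0, 2.5], [-1.57, 4.71], [0.05, 1.97], [-2.85, 2.85]. Speed limits (rad/s): [2.79, 2.79, 3.14, 3.14, 3.14, 3.14, 3.14].

## Interface

Orientations are given as [roll, pitch, yaw] about the fixed x, y, z axes, in that order (R = Rz(yaw) Ry(pitch) Rx(roll)).
In Python, from workcell import manip gives the robot as it stands.
- The arm moves only by the shell command python3 -m creep 'ROWS' [OPENING] [FORCE]. ROWS is JSON, a list of rows, each a list of 2 entries, a list of its own where there are three numbers: the shift along the tool's x, y, z in mm, then the turn, a rotation vector about the tool's x, y, z in rad. A call has 1 to 20 rows; each row is the pose to reach, as a shift and turn from the pose measured when the call began, along the tool's axes at that moment; what a row does not reach only later rows make up. A row lasts 1/8 s, in which the tool goes at most 62.5 mm and 10.7 degrees, less where a joint would pass 70% of its speed; a pose out of reach is approached as far as the arm can. A call with a gripper value outside its range is refused whole. OPENING is the gripper's target within -1 to 1 (shut at 1, half-way at 0, fully open at -1), set as the call begins (- or left out, the last holds). The fingers move at their own pace and stop on an object; FORCE is the grip in N (left out, the last holds). Time passes only in rows, so rows that repeat a pose let the fingers close. It gives the time, the measured TCP pose, the force and the opening at its end, in the units of the state.
- manip.sense(): the state, without advancing time (a new reading comes with each control period).
- manip.camera(name): name is "scene" or "top"; returns (picture, depth): 384x512x3 uint8, red, green, blue; 384x512 float32, m along the optical axis (not along the pixel's ray), 0 where there is no reading.
- manip.camera_info(name): a dict with "fx", "fy", "cx", "cy" (pixels), "distortion" ([k1, k2, p1, p2, k3] as OpenCV has them; the pictures are not rectified), "R" (3x3) and "t" (3): a world point X has camera coordinates R X + t. Camera axes: x right, y down, z forward; pixel columns grow to the right and rows downward; lengths in m; the calibration is good to about 2 mm. A picture is of the moment at which its call begins. camera_info takes no time and is no camera call.
- manip.job_done(): hands the job in, once; it reports no verdict.
The state is a dict: "time": time; "qpos": joint angles; "joint_vel": joint speeds; "tau": joint torques, N m; "tool_pos": TCP position; "ee_rot": TCP orientation; "force": force on the tool from outside, world axes, zero at the start; "torque": the same for the moment, N m; "gripper_width": finger opening in m.
Only numpy, scipy, OpenCV 4.12 (cv2) and the standard library are available. Lean on these libraries where they do the work, as an engineer would, in place of code of your own. Each camera call takes 0.05 s, during which the arm holds its last target.

## Working session

There is one attempt and no reset: what is moved stays moved. The work goes in short steps, Python scripts to look and compute and a shell command to move; the robot and the scene stay as the last step left them, time stands still between calls to the robot, and variables do not carry over. Pictures are saved under pics/ and viewed, and the job is handed in when it is done.

```bash
ls; mkdir -p pics; cat > h.py <<'E'
import numpy as np, cv2
from workcell import manip
def snap(name,fn):
    im,d=manip.camera(name); cv2.imwrite(f'pics/{fn}.png',im[:,:,::-1]); np.savez(f'pics/{fn}.npz',im=im,d=d); return im,d
def cam(name):
    c=manip.camera_info(name); K=np.array([[c['fx'],0,c['cx']],[0,c['fy'],c['cy']],[0,0,1.]]); return K,np.array(c['distortion'],float),np.array(c['R']),np.array(c['t'])
def px2plane(name,uv,z):
    K,D,R,t=cam(name); uv=np.array(uv,float).reshape(-1,1,2)
    n=cv2.undistortPoints(uv,K,D)[:,0]; r=np.c_[n,np.ones(len(n))]@R; o=-R.T@t
    s=(z-o[2])/r[:,2]; return o+r*s[:,None]
def proj(name,X):
    K,D,R,t=cam(name); return cv2.projectPoints(np.array(X,float).reshape(-1,1,3),cv2.Rodrigues(R)[0],t,K,D)[0][:,0]
E
python3 - <<'E'
from h import *
for n in('scene','top'):
    snap(n,n+'0'); c=manip.camera_info(n); print(c)
    R=np.array(c['R']);print(-R.T@np.array(c['t']))
s=manip.sense();print(s)
E
```

```text
pics
{'fx': 427.95331308078, 'fy': 427.95331308078, 'cx': 253.53018448300952, 'cy': 189.74394871539351, 'distortion': array([-0.00677899,  0.        ,  0.        ,  0.        ,  0.        ]), 'R': array([[-0.30506869,  0.95231741,  0.00496407],
       [ 0.80277737,  0.25996174, -0.53662685],
       [-0.51232956, -0.15972301, -0.84380506]]), 't': array([ 0.1709085 , -0.369385  ,  1.41958704])}
[1.07596916 0.16000755 0.99878441]
{'fx': 410.1575912342642, 'fy': 410.1575912342642, 'cx': 255.80451526846454, 'cy': 193.29249499000935, 'distortion': array([-0.02287298,  0.        ,  0.        ,  0.        ,  0.        ]), 'R': array([[-0.01572554, -0.99973996, -0.01651395],
       [-0.98833823,  0.01804378, -0.15120173],
       [ 0.15146039,  0.01394364, -0.98836498]]), 't': array([0.01622848, 0.54600431, 1.23366749])}
[ 0.35304038 -0.01082953  1.30213853]
{'time': 0.1, 'qpos': array([ 1.12322891,  0.38375995,  0.04382255,  1.59942391, -0.01790999,
        1.16121573, -0.0499207 ]), 'joint_vel': array([ 0.00044947, -0.00081046, -0.00106896, -0.00528744,  0.00099882,
        0.0002801 ,  0.00044183]), 'tau': array([ 3.00587555e-03, -4.34723639e+01,  1.02951530e+00, -2.50454539e+01,
        1.09111163e-02,  5.46158655e-03, -1.14437535e-05]), 'tool_pos': array([ 0.22245526, -0.60982945,  0.230005  ]), 'ee_rot': array([-3.13918047e+00,  1.12370994e-04,  3.49835668e-01]), 'force': array([-0.13723315, -1.03360268, -0.64757599]), 'torque': array([ 0.00268211, -0.00614786, -0.00624221]), 'gripper_width': 0.08565885429017718}
```

View pics/scene0.png

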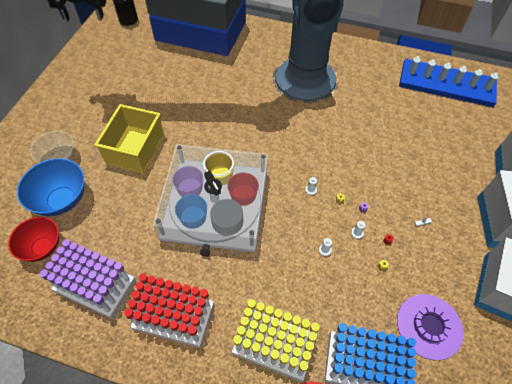

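View pics/top0.png

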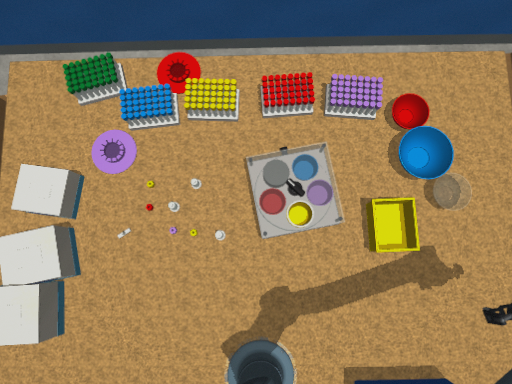

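```bash
python3 - <<'E'
from h import *
a=np.load('pics/top0.npz')['im'];b=np.load('pics/scene0.npz')['im']
c1=cv2.resize(a[135:245,235:350],None,fx=5,fy=5,interpolation=cv2.INTER_CUBIC)
c2=cv2.resize(b[135:265,145:285],None,fx=5,fy=5,interpolation=cv2.INTER_CUBIC)
cv2.imwrite('pics/c1.png',c1[:,:,::-1]);cv2.imwrite('pics/c2.png',c2[:,:,::-1][:600])
c3=cv2.resize(a[165:255,100:240],None,fx=5.7,fy=5.7,interpolation=cv2.INTER_CUBIC);cv2.imwrite('pics/c3.png',c3[:,:,::-1][:600,:800])
E
```

```text
(no output)
```

View pics/c1.png

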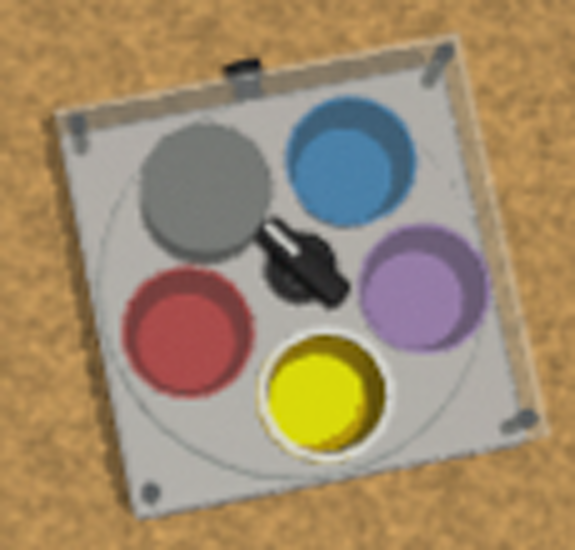

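View pics/c2.png

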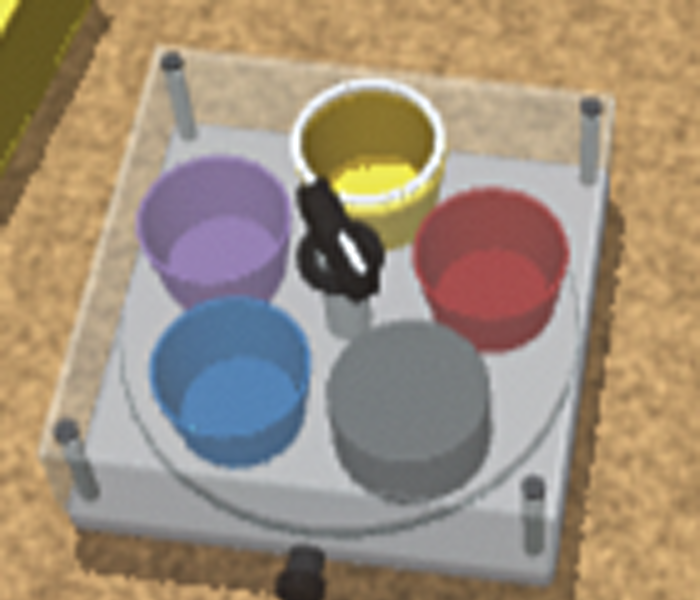

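View pics/c3.png

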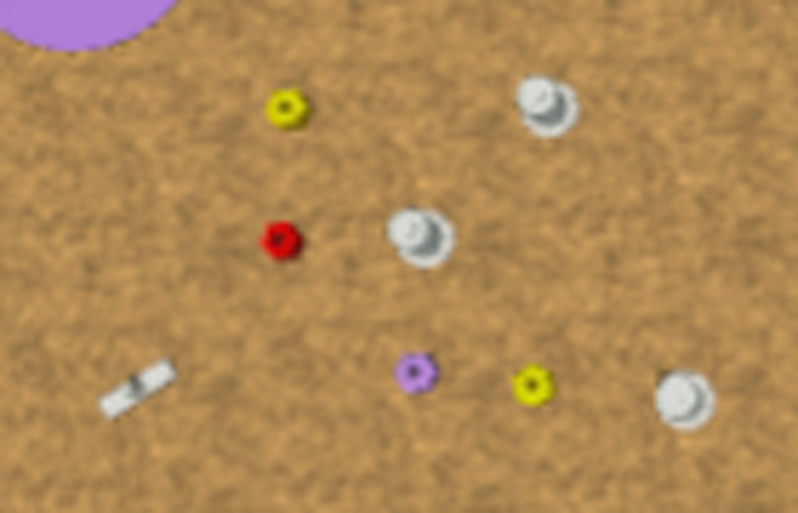

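```bash
cat >> h.py <<'E'
def blobs(n,im,lo=0.2,hi=1.0):
    hsv=cv2.cvtColor(im,cv2.COLOR_RGB2HSV); out=[]
    H,S,V=[hsv[...,i].astype(int) for i in range(3)]
    ms={'red':((H<6)|(H>172))&(S>150)&(V>90),'yellow':(H>=26)&(H<34)&(S>170)&(V>90),'lilac':(H>=125)&(H<150)&(S>50)&(V>90),'blue':(H>=100)&(H<118)&(S>130)&(V>100)}
    for c,m in ms.items():
        k,l,st,ce=cv2.connectedComponentsWithStats(cv2.morphologyEx(m.astype(np.uint8),cv2.MORPH_CLOSE,np.ones((3,3))))
        for i in range(1,k):
            if 15<st[i,4]<160:
                p=px2plane(n,[ce[i]],0.010)[0]; out.append((c,int(st[i,4]),ce[i].round(1),p[:2].round(4)))
    m=(S<45)&(V>140)
    k,l,st,ce=cv2.connectedComponentsWithStats(m.astype(np.uint8))
    for i in range(1,k):
        if 20<st[i,4]<350:
            pts=np.argwhere(l==i)[:,::-1]; P=px2plane(n,pts,0.01)[:,:2]; q=P-P.mean(0); w,v=np.linalg.eigh(q.T@q)
            out.append(('white',int(st[i,4]),ce[i].round(1),P.mean(0).round(4),'yaw',round(float(np.arctan2(v[1,1],v[0,1])),2),'asp',round(float((w[1]/w[0])**.5),1)))
    return out
def report(ns=('top','scene')):
    for n in ns:
        im,d=manip.camera(n)
        for o in blobs(n,im):
            if 0.3<o[3][0]<0.85 and -0.5<o[3][1]<0.6: print(n,*o)
E
python3 - <<'E'
from h import *
for n in('top','scene'):
    im=np.load(f'pics/{n}0.npz')['im']
    for o in blobs(n,im):
        if 0.2<o[3][0]<0.76 and -0.5<o[3][1]<0.6: print(n,*o)
# carousel: port ring in both
for n in('top','scene'):
    im=np.load(f'pics/{n}0.npz')['im']; hsv=cv2.cvtColor(im,cv2.COLOR_RGB2HSV)
# manual: from crops
S=5.
def top(u,v): return (u/S+235,v/S+135)
def sc(u,v): return (u/S+145,v/S+135)
print('port', px2plane('top',[top(323,396)],.095),px2plane('scene',[sc(368,147)],.095))
print('knob', px2plane('top',[top(301,262)],.127),px2plane('scene',[sc(338,240)],.127))
print('knob ends', px2plane('top',[top(270,228),top(338,297)],.127),px2plane('scene',[sc(315,190),sc(366,288)],.127))
print('corners hood', px2plane('top',[top(55,112),top(458,36),top(547,432),top(137,512)],.093))
E
```

```text
top red 34 [149.  206.7] [0.5141 0.3487]
top yellow 36 [150.  183.5] [0.5891 0.3474]
top yellow 42 [193.1 232.2] [0.4306 0.2071]
top lilac 35 [172.9 229.9] [0.4389 0.2711]
top white 72 [195.4 183.2] [0.5875 0.2007] yaw -2.38 asp 1.2
top white 79 [173.2 206.1] [0.5146 0.2712] yaw 1.04 asp 1.2
top white 47 [123.9 232.7] [0.4325 0.427 ] yaw 2.14 asp 3.7
top white 80 [219.6 234.7] [0.4215 0.1233] yaw 1.03 asp 1.1
scene red 64 [388.7 238.5] [0.51   0.3471]
scene yellow 150 [145.3 120.2] [ 0.3379 -0.418 ]
scene yellow 75 [109.1 147.3] [ 0.4656 -0.4732]
scene yellow 34 [340.1 197.4] [0.4266 0.2036]
scene yellow 47 [383.3 264.1] [0.5842 0.3445]
scene lilac 58 [363.5 206.7] [0.4362 0.2692]
scene white 132 [311.5 186.3] [0.4155 0.1212] yaw -3.06 asp 2.3
scene white 131 [224.3 193.2] [ 0.5107 -0.0994] yaw -2.78 asp 1.6
scene white 65 [422.8 221.6] [0.4332 0.4256] yaw 2.13 asp 3.5
scene white 153 [358.5 229.9] [0.5092 0.2689] yaw 2.98 asp 2.1
scene white 163 [325.6 247.1] [0.5829 0.1985] yaw 3.08 asp 1.8
port [[ 0.47327134 -0.12202999  0.095     ]] [[ 0.48084001 -0.12127971  0.095     ]]
knob [[ 0.54832787 -0.10881262  0.127     ]] [[ 0.55883523 -0.10586689  0.127     ]]
knob ends [[ 0.56870897 -0.09140666  0.127     ]
 [ 0.52741024 -0.12957425  0.127     ]] [[ 0.53460072 -0.12717384  0.127     ]
 [ 0.58055194 -0.08329861  0.127     ]]
corners hood [[ 0.64869732  0.03415875  0.093     ]
 [ 0.69125676 -0.21109147  0.093     ]
 [ 0.44985058 -0.25333071  0.093     ]
 [ 0.40706002 -0.01106535  0.093     ]]
```

```bash
cat >> h.py <<'E'
def hexang(n,im,ce,c):
    # flat-normal angle mod 60deg from 6th harmonic of top-face outline (upsampled saturation)
    u,v=int(round(ce[0])),int(round(ce[1])); h=9
    p=cv2.resize(im[v-h:v+h+1,u-h:u+h+1],None,fx=12,fy=12,interpolation=cv2.INTER_CUBIC)
    hsv=cv2.cvtColor(p,cv2.COLOR_RGB2HSV).astype(int)
    H,S,V=hsv[...,0],hsv[...,1],hsv[...,2]
    m={'red':((H<7)|(H>172))&(S>150)&(V>80),'yellow':(H>=25)&(H<36)&(S>195)&(V>80),'lilac':(H>=122)&(H<155)&(S>45)}[c]
    m=m.astype(np.uint8); cs,_=cv2.findContours(m,cv2.RETR_EXTERNAL,cv2.CHAIN_APPROX_NONE)
    k=max(cs,key=cv2.contourArea)[:,0].astype(float)
    k=cv2.convexHull(k.astype(np.float32))[:,0]
    px=(k+.5)/12-.5+[u-h,v-h]; P=px2plane(n,px,.016)[:,:2]
    best=[]
    for a in np.radians(np.arange(0,60,2)):
        w=[np.ptp(P@[np.cos(a+j*np.pi/3),np.sin(a+j*np.pi/3)]) for j in range(3)]
        best.append(sum(w))
    f=np.array(best); A=np.radians(np.arange(0,60,2)); z=(f*np.exp(6j*A)).sum()
    return np.degrees((np.angle(-z)/6)%(np.pi/3)).round(1), (abs(z)*2/30*1000).round(2)
E
python3 - <<'E'
from h import *
for n in('top','scene'):
    im=np.load(f'pics/{n}0.npz')['im']
    for o in blobs(n,im):
        if o[0]!='white' and .4<o[3][0]<.6 and .1<o[3][1]<.5: print(n,o[0],o[3],hexang(n,im,o[2],o[0]))
c=[]
for n in('top','scene'):
    im=np.load(f'pics/{n}0.npz')['im']
    for o in blobs(n,im):
        if o[0]!='white' and .4<o[3][0]<.6 and .1<o[3][1]<.5:
            u,v=o[2].astype(int); c.append(cv2.resize(im[v-9:v+10,u-9:u+10],(190,190),interpolation=cv2.INTER_CUBIC))
cv2.imwrite('pics/hex.png',np.vstack([np.hstack(c[:4]),np.hstack(c[4:])])[:,:,::-1])
E
```

```text
top red [0.5141 0.3487] (np.float64(10.9), np.float64(1.79))
top yellow [0.5891 0.3474] (np.float64(6.0), np.float64(1.16))
top yellow [0.4306 0.2071] (np.float64(38.2), np.float64(1.41))
top lilac [0.4389 0.2711] (np.float64(3.5), np.float64(2.07))
scene red [0.51   0.3471] (np.float64(12.2), np.float64(3.18))Traceback (most recent call last):
  File "<stdin>", line 5, in <module>
  File "h.py", line 42, in hexang
    k=max(cs,key=cv2.contourArea)[:,0].astype(float)
      ~~~^^^^^^^^^^^^^^^^^^^^^^^^
ValueError: max() iterable argument is empty
```

```bash
sed -i 's/(S>195)&(V>80)/(S>165)\&(V>70)/' h.py; python3 - <<'E'
from h import *
c=[]
for n in('top','scene'):
    im=np.load(f'pics/{n}0.npz')['im']
    for o in blobs(n,im):
        if o[0]!='white' and .4<o[3][0]<.6 and .1<o[3][1]<.5:
            u,v=o[2].astype(int); c.append(cv2.resize(im[v-9:v+10,u-9:u+10],(190,190),interpolation=cv2.INTER_CUBIC))
            try: print(n,o[0],o[3],hexang(n,im,o[2],o[0]))
            except Exception as e: print(n,o[0],'x')
cv2.imwrite('pics/hex.png',np.vstack([np.hstack(c[:4]),np.hstack(c[4:])])[:,:,::-1])
E
```

```text
top red [0.5141 0.3487] (np.float64(10.9), np.float64(1.79))
top yellow [0.5891 0.3474] (np.float64(7.1), np.float64(1.22))
top yellow [0.4306 0.2071] (np.float64(37.7), np.float64(1.48))
top lilac [0.4389 0.2711] (np.float64(3.5), np.float64(2.07))
scene red [0.51   0.3471] (np.float64(12.2), np.float64(3.18))
scene yellow [0.4266 0.2036] (np.float64(43.6), np.float64(1.13))
scene yellow [0.5842 0.3445] (np.float64(3.9), np.float64(1.34))
scene lilac [0.4362 0.2692] (np.float64(6.9), np.float64(1.48))
```

View pics/hex.png

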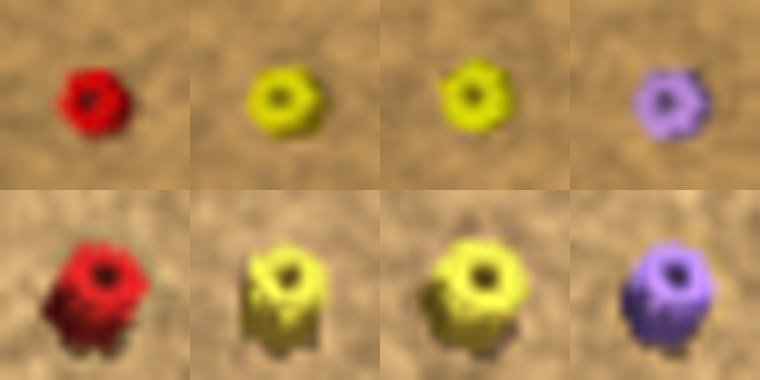

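```bash
cat > w.py <<'E'
import sys,numpy as np
from scipy.spatial.transform import Rotation as Ro
from workcell import manip
def main():
    s=manip.sense(); R0=Ro.from_euler('xyz',s['ee_rot']); p=s['tool_pos']
    print('t',round(float(s['time']),2),'p',p.round(4),'rpy',np.degrees(s['ee_rot']).round(1),'q',np.round(s['qpos'],2),'w',round(float(s['gripper_width']),4),'F',np.round(s['force'],1))
    for a in sys.argv[1:]:
        x,y,z,yaw=map(float,a.split(','))
        R=Ro.from_euler('xyz',[np.pi,0,np.radians(yaw)])
        print(a,'->',(R0.inv().apply(np.array([x,y,z])-p)*1000).round(1),(R0.inv()*R).as_rotvec().round(3))
main()
E
python3 w.py 0.5,-0.3,0.25,60 0.53,0,0.25,80 0.4286,0.2054,0.15,130.5
```

```text
t 0.1 p [ 0.2225 -0.6098  0.23  ] rpy [-179.9    0.    20. ] q [ 1.12  0.38  0.04  1.6  -0.02  1.16 -0.05] w 0.0857 F [-0.1 -1.  -0.6]
0.5,-0.3,0.25,60 -> [ 366.9 -196.   -19.6] [-0.002 -0.001 -0.697]
0.53,0,0.25,80 -> [ 497.9 -467.5  -18.9] [-2.000e-03 -1.000e-03 -1.046e+00]
0.4286,0.2054,0.15,130.5 -> [ 473.1 -695.    81.6] [-0.002 -0.002 -1.928]
```

```bash
python3 -m creep '[[[367,-196,-20],[0,0,-0.7]],[[367,-196,-20],[0,0,-0.7]],[[367,-196,-20],[0,0,-0.7]],[[367,-196,-20],[0,0,-0.7]],[[367,-196,-20],[0,0,-0.7]],[[367,-196,-20],[0,0,-0.7]],[[367,-196,-20],[0,0,-0.7]],[[498,-467,-20],[0,0,-1.05]],[[498,-467,-20],[0,0,-1.05]],[[498,-467,-20],[0,0,-1.05]],[[498,-467,-20],[0,0,-1.05]],[[498,-467,-20],[0,0,-1.05]],[[473,-695,30],[0,0,-1.93]],[[473,-695,30],[0,0,-1.93]],[[473,-695,30],[0,0,-1.93]],[[473,-695,82],[0,0,-1.93]],[[473,-695,82],[0,0,-1.93]],[[473,-695,82],[0,0,-1.93]],[[473,-695,82],[0,0,-1.93]]]' -0.2 40; python3 w.py 0.4286,0.2054,0.15,130.5 0.4286,0.2054,0.004,130.5
```

```text
time: 2.48
tool_pos: [0.4295, 0.2048, 0.1502]
ee_rot: [3.14, -0.002, 2.277]
force: [0.4, 0.0, -0.3]
gripper_width: 0.0513
t 2.48 p [0.4295 0.2048 0.1502] rpy [ 1.799e+02 -1.000e-01  1.304e+02] q [ 0.18  0.23 -0.77  2.05  0.2   0.93  0.01] w 0.0513 F [ 0.4  0.  -0.3]
0.4286,0.2054,0.15,130.5 -> [ 1.1 -0.3  0.2] [ 0.002 -0.002 -0.001]
0.4286,0.2054,0.004,130.5 -> [  0.8  -0.5 146.2] [ 0.002 -0.002 -0.001]
```

```bash
python3 - <<'E'
from h import *
im,d=snap('scene','s1'); im2,d=snap('top','t1')
a=cv2.resize(im[150:290,270:450],None,fx=4,fy=4,interpolation=cv2.INTER_CUBIC)
cv2.imwrite('pics/s1c.png',a[:,:,::-1])
s=manip.sense(); print(proj('scene',[s['tool_pos']]),proj('top',[s['tool_pos']]))
E
```

```text
[[350.40392784 168.42169368]] [[185.54664098 229.55201274]]
```

View pics/s1c.png

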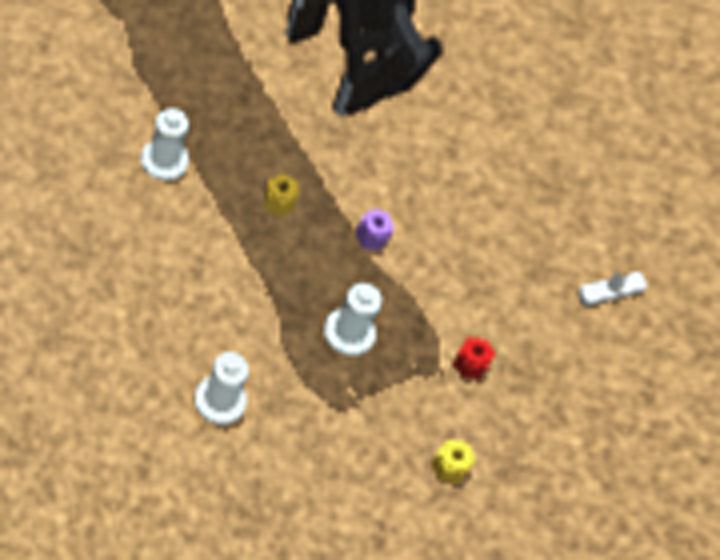

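```bash
python3 -m creep '[[[1,0,60],[0,0,0]],[[1,0,110],[0,0,0]],[[1,0,135],[0,0,0]],[[1,0,146],[0,0,0]],[[1,0,146],[0,0,0]]]' && python3 -m creep '[[[0,0,0],[0,0,0]],[[0,0,0],[0,0,0]],[[0,0,0],[0,0,0]],[[0,0,0],[0,0,0]],[[0,0,0],[0,0,0]],[[0,0,0],[0,0,0]]]' 1 40; python3 w.py 0.4286,0.2054,0.2,100 0.477,-0.1205,0.2,79 0.477,-0.1205,0.12,79
```

```text
time: 3.2
tool_pos: [0.4302, 0.2056, 0.0048]
ee_rot: [3.139, -0.001, 2.275]
force: [0.2, 0.8, -0.9]
gripper_width: 0.0514
time: 3.95
tool_pos: [0.4318, 0.2061, 0.0064]
ee_rot: [3.136, 0.001, 2.275]
force: [-0.1, -0.5, 7.5]
gripper_width: 0.0183
t 3.95 p [0.4318 0.2061 0.0064] rpy [179.7   0.  130.3] q [ 0.03  0.49 -0.63  2.12  0.47  0.66 -0.22] w 0.0183 F [-0.1 -0.5  7.5]
0.4286,0.2054,0.2,100 -> [   1.4   -1.8 -193.7] [ 0.006 -0.001  0.529]
0.477,-0.1205,0.2,79 -> [-278.4 -175.8 -194.4] [ 0.005 -0.002  0.896]
0.477,-0.1205,0.12,79 -> [-278.3 -176.3 -114.4] [ 0.005 -0.002  0.896]
```

```bash
python3 -m creep '[[[0,0,-60],[0,0,0]],[[0,0,-120],[0,0,0]],[[-20,-15,-180],[0,0,0.2]],[[-70,-45,-194],[0,0,0.4]],[[-120,-75,-194],[0,0,0.6]],[[-170,-107,-194],[0,0,0.8]],[[-220,-139,-194],[0,0,0.9]],[[-260,-165,-194],[0,0,0.9]],[[-278,-176,-194],[0,0,0.9]],[[-278,-176,-194],[0,0,0.9]],[[-278,-176,-194],[0,0,0.9]]]'; python3 w.py 0.477,-0.1205,0.2,79 0.477,-0.1205,0.075,79
 python3 - <<'E'
from h import *
im,d=snap('scene','s2'); im2,d=snap('top','t2')
a=cv2.resize(im[90:230,140:320],None,fx=4,fy=4,interpolation=cv2.INTER_CUBIC)
cv2.imwrite('pics/s2c.png',a[:,:,::-1])
s=manip.sense(); print((proj('scene',[s['tool_pos'],[.477,-.1205,.095]])-[140,90])*4,proj('top',[s['tool_pos']]))
E
```

```text
time: 5.32
tool_pos: [0.4766, -0.1177, 0.1996]
ee_rot: [3.138, -0.005, 1.378]
force: [0.7, 1.0, 0.2]
gripper_width: 0.0188
t 5.33 p [ 0.4766 -0.1177  0.1996] rpy [179.8  -0.3  79. ] q [ 0.6   0.15 -0.47  1.99  0.07  1.02 -0.09] w 0.0188 F [0.7 1.  0.2]
0.477,-0.1205,0.2,79 -> [-2.7  0.9 -0.4] [ 0.004 -0.005 -0.001]
0.477,-0.1205,0.075,79 -> [ -3.3   0.4 124.6] [ 0.004 -0.005 -0.001]
[[311.31120947 191.35815647]
 [317.57122405 293.34364114]] [[301.39092495 209.0494517 ]]
```

View pics/s2c.png

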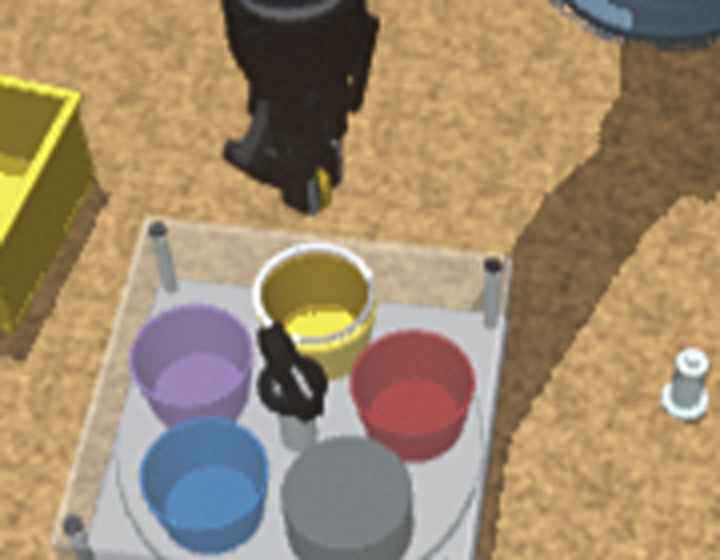

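```bash
python3 -m creep '[[[-3,0,50],[0,0,0]],[[-3,0,90],[0,0,0]],[[-3,0,105],[0,0,0]],[[-3,0,116],[0,0,0]],[[-3,0,116],[0,0,0]]]' && python3 -m creep '[[[0,0,0],[0,0,0]],[[0,0,0],[0,0,0]],[[0,0,0],[0,0,0]]]' 0.3; python3 w.py 0.477,-0.1205,0.2,79
```

```text
time: 6.05
tool_pos: [0.4772, -0.1199, 0.084]
ee_rot: [3.137, -0.004, 1.38]
force: [0.6, 0.1, -0.6]
gripper_width: 0.0187
time: 6.42
tool_pos: [0.4777, -0.1201, 0.0847]
ee_rot: [3.136, -0.004, 1.38]
force: [-0.8, 0.1, -0.0]
gripper_width: 0.0296
t 6.42 p [ 0.4777 -0.1201  0.0847] rpy [179.7  -0.2  79. ] q [ 0.56  0.32 -0.44  2.07  0.18  0.78 -0.18] w 0.0296 F [-0.8  0.1 -0. ]
0.477,-0.1205,0.2,79 -> [-1.000e-01  0.000e+00 -1.153e+02] [ 0.006 -0.004  0.001]
```

```bash
python3 -m creep '[[[0,0,-60],[0,0,0]],[[0,0,-115],[0,0,0]],[[0,0,-115],[0,0,0]]]' && python3 w.py 0.5867,0.346,0.2,95.5 0.5867,0.346,0.08,95.5 && python3 - <<'E'
from h import *
report()
im,d=snap('top','t3'); a=cv2.resize(im[135:245,235:350],None,fx=5,fy=5,interpolation=cv2.INTER_CUBIC)
cv2.imwrite('pics/t3c.png',a[:,:,::-1])
E
```

```text
time: 6.8
tool_pos: [0.4813, -0.1213, 0.2053]
ee_rot: [3.124, -0.003, 1.379]
force: [0.9, 0.2, 0.9]
gripper_width: 0.03
t 6.8 p [ 0.4813 -0.1213  0.2053] rpy [179.   -0.2  79. ] q [ 0.62  0.14 -0.48  1.98  0.07  1.02 -0.09] w 0.03 F [0.9 0.2 0.9]
0.5867,0.346,0.2,95.5 -> [478.8  14.4   6.8] [ 0.018 -0.    -0.287]
0.5867,0.346,0.08,95.5 -> [478.5  12.3 126.8] [ 0.018 -0.    -0.287]
top red 35 [148.9 206.7] [0.5141 0.349 ]
top yellow 36 [150.  183.5] [0.5891 0.3474]
top yellow 86 [292.3 215.1] [ 0.4793 -0.1069]
top yellow 23 [367.9 214.7] [ 0.4763 -0.345 ]
top lilac 35 [172.9 229.9] [0.4389 0.2711]
top blue 138 [302.  165.6] [ 0.6384 -0.1424]
top white 276 [345.9 109.7] [ 0.8233 -0.2929] yaw 1.22 asp 2.7
top white 294 [284.2 109.4] [ 0.8286 -0.0903] yaw 1.45 asp 3.0
top white 317 [219. 112.] [0.8243 0.1245] yaw 1.82 asp 2.5
top white 338 [159.9 117.6] [0.8096 0.3197] yaw 2.0 asp 2.5
top white 74 [195.4 183.3] [0.5872 0.2006] yaw -2.44 asp 1.2
top white 79 [173.2 206.1] [0.5146 0.2712] yaw 1.04 asp 1.2
top white 47 [123.9 232.7] [0.4325 0.427 ] yaw 2.14 asp 3.7
top white 80 [219.6 234.7
[... 176 characters left out ...]
cene yellow 42 [383.4 264.5] [0.5853 0.3447]
scene lilac 59 [363.5 206.8] [0.4364 0.2693]
scene blue 82 [483.7 305.8] [0.6165 0.5851]
scene white 144 [311.4 186.4] [0.4159 0.121 ] yaw -3.07 asp 2.3
scene white 138 [224.4 193.3] [ 0.511  -0.0991] yaw -2.74 asp 1.7
scene white 70 [423.  221.7] [0.4332 0.4259] yaw 2.14 asp 3.4
scene white 163 [358.4 229.9] [0.5092 0.2688] yaw 2.98 asp 2.0
scene white 170 [325.5 247.1] [0.583  0.1983] yaw 3.08 asp 1.8
scene white 25 [278.8 325.7] [0.8076 0.1397] yaw 3.12 asp 5.0
scene white 32 [267.3 329.8] [0.8244 0.1175] yaw 3.11 asp 7.1
scene white 66 [284.9 338.6] [0.8308 0.1606] yaw 3.1 asp 13.1
scene white 45 [305.  340.6] [0.8213 0.2047] yaw 3.08 asp 10.0
```

View pics/t3c.png

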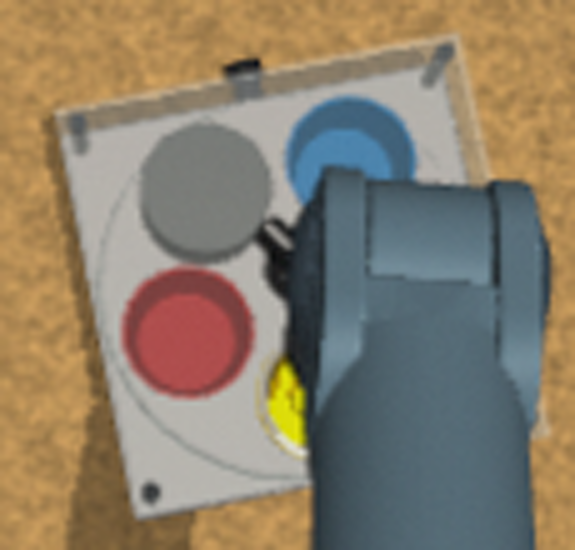

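```bash
python3 -m creep '[[[60,2,0],[0,0,-0.1]],[[120,4,0],[0,0,-0.2]],[[180,6,0],[0,0,-0.287]],[[240,8,0],[0.018,0,-0.287]],[[300,10,0],[0.018,0,-0.287]],[[360,12,0],[0.018,0,-0.287]],[[420,13,5],[0.018,0,-0.287]],[[479,13,50],[0.018,0,-0.287]],[[479,12,110],[0.018,0,-0.287]],[[479,12,127],[0.018,0,-0.287]],[[479,12,127],[0.018,0,-0.287]]]' -0.2 && python3 w.py 0.587,0.346,0.008,95.5
```

```text
time: 8.32
tool_pos: [0.5778, 0.345, 0.0703]
ee_rot: [-3.123, -0.001, 1.666]
force: [-0.3, -0.6, 1.0]
gripper_width: 0.0513
t 8.32 p [0.5778 0.345  0.0703] rpy [-1.789e+02 -1.000e-01  9.540e+01] q [-0.15  0.69 -0.61  1.61  0.43  1.   -0.8 ] w 0.0513 F [-0.3 -0.6  1. ]
0.587,0.346,0.008,95.5 -> [ 0.1 10.4 62.1] [-0.019 -0.001 -0.001]
```

```bash
python3 -m creep '[[[0,10,20],[-0.02,0,0]],[[0,10,45],[-0.02,0,0]],[[0,10,62],[-0.02,0,0]],[[0,10,62],[-0.02,0,0]],[[0,10,62],[-0.02,0,0]]]' && python3 w.py 0.587,0.346,0.008,95.5
```

```text
time: 8.95
tool_pos: [0.5869, 0.3464, 0.0089]
ee_rot: [3.14, -0.002, 1.666]
force: [0.4, -0.3, 0.9]
gripper_width: 0.0511
t 8.95 p [0.5869 0.3464 0.0089] rpy [ 1.799e+02 -1.000e-01  9.540e+01] q [-0.18  0.77 -0.56  1.62  0.49  0.9  -0.84] w 0.0511 F [ 0.4 -0.3  0.9]
0.587,0.346,0.008,95.5 -> [-0.4  0.   0.9] [ 0.002 -0.002 -0.001]
```

```bash
python3 -m creep '[[[0,0,0],[0,0,0]],[[0,0,0],[0,0,0]],[[0,0,0],[0,0,0]],[[0,0,0],[0,0,0]],[[0,0,0],[0,0,0]],[[0,0,0],[0,0,0]],[[0,0,-60],[0,0,0]],[[0,0,-120],[0,0,0]],[[0,0,-190],[0,0,0]],[[0,0,-190],[0,0,0]]]' 1 50; python3 w.py  0.477,-0.1205,0.2,79 0.477,-0.1205,0.12,79
```

```text
time: 10.2
tool_pos: [0.5892, 0.3487, 0.2055]
ee_rot: [3.13, -0.007, 1.666]
force: [0.2, 0.3, 0.2]
gripper_width: 0.0182
t 10.2 p [0.5892 0.3487 0.2055] rpy [179.3  -0.4  95.4] q [-0.12  0.55 -0.67  1.51  0.36  1.19 -0.75] w 0.0182 F [0.2 0.3 0.2]
0.477,-0.1205,0.2,79 -> [-456.5 -156.2    0.5] [ 0.011 -0.009  0.287]
0.477,-0.1205,0.12,79 -> [-457.  -157.1   80.5] [ 0.011 -0.009  0.287]
```

```bash
python3 -m creep '[[[-55,-19,0],[0,0,0.1]],[[-110,-38,0],[0,0,0.2]],[[-165,-57,0],[0,0,0.287]],[[-220,-75,0],[0.01,-0.01,0.287]],[[-275,-94,0],[0.01,-0.01,0.287]],[[-330,-113,0],[0.01,-0.01,0.287]],[[-385,-132,0],[0.01,-0.01,0.287]],[[-430,-147,0],[0.01,-0.01,0.287]],[[-457,-156,0],[0.01,-0.01,0.287]],[[-457,-156,0],[0.01,-0.01,0.287]],[[-457,-156,0],[0.01,-0.01,0.287]]]'; python3 w.py  0.477,-0.1205,0.085,79
```

```text
time: 11.58
tool_pos: [0.4768, -0.1197, 0.1997]
ee_rot: [-3.141, 0.0, 1.38]
force: [0.5, 0.8, -0.9]
gripper_width: 0.0178
t 11.57 p [ 0.4768 -0.1197  0.1997] rpy [-180.    0.   79.] q [ 0.61  0.15 -0.48  1.98  0.08  1.03 -0.1 ] w 0.0178 F [ 0.5  0.8 -0.9]
0.477,-0.1205,0.085,79 -> [ -0.7   0.4 114.7] [-0.     0.     0.001]
```

```bash
python3 -m creep '[[[-1,0,50],[0,0,0]],[[-1,0,90],[0,0,0]],[[-1,0,105],[0,0,0]],[[-1,0,115],[0,0,0]],[[-1,0,115],[0,0,0]]]' && python3 -m creep '[[[0,0,0],[0,0,0]],[[0,0,0],[0,0,0]],[[0,0,0],[0,0,0]],[[0,0,-60],[0,0,0]],[[0,0,-115],[0,0,0]],[[0,0,-115],[0,0,0]]]' 0.3; python3 w.py 0.38,-0.1205,0.25,45 0.552,-0.1076,0.2,45 0.552,-0.1076,0.106,45;  python3 - <<'E'
from h import *
im,d=snap('scene','s4'); im2,d=snap('top','t4')
a=cv2.resize(im[130:270,140:300],None,fx=4,fy=4,interpolation=cv2.INTER_CUBIC)
cv2.imwrite('pics/s4c.png',a[:,:,::-1])
E
```

```text
time: 12.2
tool_pos: [0.4773, -0.1203, 0.085]
ee_rot: [3.141, -0.0, 1.381]
force: [-0.5, -0.2, 0.6]
gripper_width: 0.0174
time: 12.95
tool_pos: [0.4816, -0.121, 0.2056]
ee_rot: [3.129, 0.002, 1.38]
force: [1.1, -0.1, 0.1]
gripper_width: 0.0296
t 12.95 p [ 0.4816 -0.121   0.2056] rpy [1.793e+02 1.000e-01 7.910e+01] q [ 0.62  0.15 -0.49  1.97  0.08  1.03 -0.1 ] w 0.0296 F [ 1.1 -0.1  0.1]
0.38,-0.1205,0.25,45 -> [-18.8 -99.3 -45.5] [ 0.012 -0.002  0.595]
0.552,-0.1076,0.2,45 -> [26.5 66.6  6.4] [ 0.012 -0.002  0.595]
0.552,-0.1076,0.106,45 -> [ 26.6  65.4 100.4] [ 0.012 -0.002  0.595]
```

View pics/s4c.png

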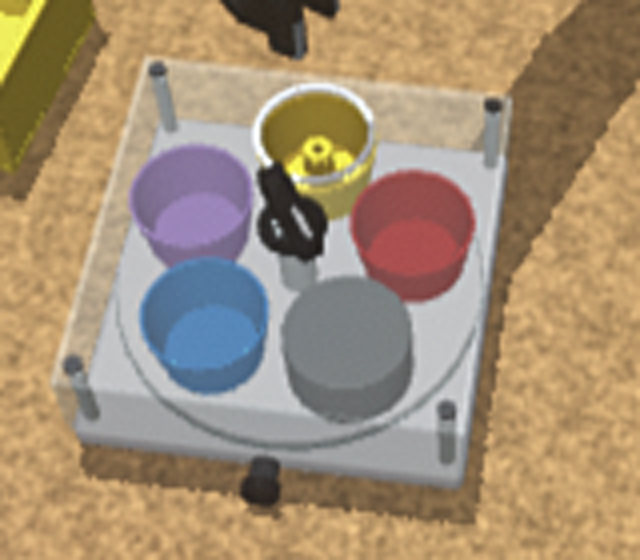

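```bash
python3 -m creep '[[[10,25,0],[0,0,0.18]],[[20,50,0],[0,0,0.36]],[[26,66,0],[0.012,0,0.54]],[[26,66,6],[0.012,0,0.58]],[[26,66,6],[0.012,0,0.58]],[[26,66,6],[0.012,0,0.58]]]' -0.05; python3 w.py 0.552,-0.1076,0.107,45.8;  python3 - <<'E'
from h import *
im,d=snap('scene','s5'); im2,d=snap('top','t5')
a=cv2.resize(im[100:240,140:300],None,fx=4,fy=4,interpolation=cv2.INTER_CUBIC)
cv2.imwrite('pics/s5c.png',a[:,:,::-1])
E
```

```text
time: 13.8
tool_pos: [0.546, -0.1075, 0.1935]
ee_rot: [-3.13, 0.004, 0.801]
force: [0.6, -0.5, -0.1]
gripper_width: 0.0448
t 13.8 p [ 0.546  -0.1075  0.1935] rpy [-179.3    0.3   45.9] q [ 0.5   0.29 -0.43  1.83  0.13  1.06 -0.76] w 0.0448 F [ 0.6 -0.5 -0.1]
0.552,-0.1076,0.107,45.8 -> [ 4.4  5.4 86.5] [-0.012  0.005  0.001]
```

View pics/s5c.png

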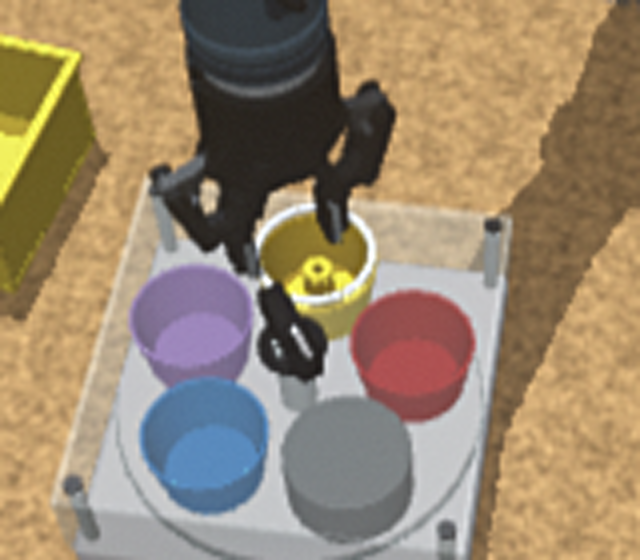

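```bash
python3 -m creep '[[[4,5,30],[-0.012,0.005,0]],[[4,5,60],[-0.012,0.005,0]],[[4,5,76],[-0.012,0.005,0]],[[4,5,86],[-0.012,0.005,0]],[[4,5,86],[-0.012,0.005,0]]]'; python3 -m creep '[[[0,0,0],[0,0,0]],[[0,0,0],[0,0,0]],[[0,0,0],[0,0,0]],[[0,0,0],[0,0,0]],[[0,0,0],[0,0,0]]]' 1 60; python3 w.py  0.552,-0.1076,0.107,-26.2
```

```text
time: 14.52
tool_pos: [0.552, -0.1078, 0.1082]
ee_rot: [3.14, -0.001, 0.8]
force: [-0.1, -0.1, 0.2]
gripper_width: 0.0448
time: 15.15
tool_pos: [0.5539, -0.1087, 0.1097]
ee_rot: [3.137, -0.003, 0.8]
force: [1.7, -3.2, 5.8]
gripper_width: 0.0165
t 15.15 p [ 0.5539 -0.1087  0.1097] rpy [179.7  -0.2  45.8] q [ 0.47  0.4  -0.41  1.89  0.2   0.89 -0.81] w 0.0165 F [ 1.7 -3.2  5.8]
0.552,-0.1076,0.107,-26.2 -> [-0.5 -2.1  2.7] [ 0.003 -0.006  1.257]
```

```bash
python3 -m creep '[[[0,-1,0],[0,0,0.17]],[[0,-1,0],[0,0,0.34]],[[0,-1,0],[0,0,0.51]],[[0,-1,0],[0,0,0.68]],[[0,-1,0],[0,0,0.85]],[[0,-1,0],[0,0,1.02]],[[0,-1,0],[0,0,1.19]],[[0,-1,0],[0,0,1.26]],[[0,-1,0],[0,0,1.26]]]'; python3 w.py  0.552,-0.1076,0.107,-26.2;
```

```text
time: 16.27
tool_pos: [0.5549, -0.1143, 0.1097]
ee_rot: [3.139, -0.013, -0.464]
force: [6.2, -9.7, -3.1]
gripper_width: 0.0163
t 16.27 p [ 0.5549 -0.1143  0.1097] rpy [179.8  -0.8 -26.6] q [ 0.27  0.37 -0.17  1.9   0.09  0.86 -1.98] w 0.0163 F [ 6.2 -9.7 -3.1]
0.552,-0.1076,0.107,-26.2 -> [-5.6 -4.7  2.6] [ 0.003 -0.013 -0.007]
```

```bash
python3 -m creep '[[[0,0,0],[0,0,0]],[[0,0,0],[0,0,0]],[[0,0,-10],[0,0,0]],[[0,0,-60],[0,0,0]],[[0,0,-95],[0,0,0]],[[0,0,-95],[0,0,0]]]' -0.1; python3 w.py 0.4376,0.2702,0.2,95 ;python3 - <<'E'
from h import *
im,d=snap('scene','s6'); im2,d=snap('top','t6')
a=cv2.resize(im[100:260,140:300],None,fx=3.7,fy=3.7,interpolation=cv2.INTER_CUBIC)
cv2.imwrite('pics/s6c.png',a[:,:,::-1])
report()
E
```

```text
time: 17.02
tool_pos: [0.5567, -0.1128, 0.2094]
ee_rot: [-3.141, -0.021, -0.463]
force: [0.3, 0.3, -0.3]
gripper_width: 0.0467
t 17.02 p [ 0.5567 -0.1128  0.2094] rpy [-180.    -1.2  -26.5] q [ 0.28  0.25 -0.18  1.83  0.06  1.05 -1.96] w 0.0467 F [ 0.3  0.3 -0.3]
0.4376,0.2702,0.2,95 -> [-277.8 -289.5    3.6] [ 0.022 -0.013 -2.121]
top red 34 [149.  206.7] [0.5141 0.3487]
top lilac 19 [289.6 213.2] [ 0.4854 -0.0983]
top lilac 35 [172.9 229.9] [0.4389 0.2711]
top white 280 [345.7 109.7] [ 0.8235 -0.2923] yaw 1.22 asp 2.7
top white 299 [284.  109.4] [ 0.8286 -0.0898] yaw 1.45 asp 3.1
top white 317 [219.  112.1] [0.824  0.1246] yaw 1.81 asp 2.6
top white 341 [159.9 117.6] [0.8097 0.32  ] yaw 2.0 asp 2.5
top white 74 [195.4 183.3] [0.5872 0.2006] yaw -2.44 asp 1.2
top white 79 [173.2 206.1] [0.5146 0.2712] yaw 1.04 asp 1.2
top white 32 [336.3 211.2] [ 0.4892 -0.2459] yaw -3.06 asp 7.4
top white 47 [123.9 232.7] [0.4325 0.427 ] yaw 2.14 asp 3.7
top white 80 [219.6 234.7] [0.4215 0.1233] yaw 1.03 asp 1.1
scene red 63 [388.6 238.7] [0.5104 0.347 ]
scene yellow 46 [123.9 111.8] [ 0.3269 -0.4
[... 170 characters left out ...]
 206.8] [0.4365 0.2691]
scene blue 17 [192.5 168.2] [ 0.46   -0.2134]
scene white 345 [194.8 165. ] [ 0.4474 -0.2117] yaw 1.34 asp 2.0
scene white 145 [311.3 186.4] [0.4161 0.121 ] yaw -3.08 asp 2.3
scene white 134 [224.1 192.6] [ 0.509  -0.1008] yaw -2.81 asp 1.6
scene white 70 [423.  221.7] [0.4332 0.4259] yaw 2.14 asp 3.4
scene white 164 [358.4 229.9] [0.5093 0.2688] yaw 2.97 asp 2.0
scene white 171 [325.5 247.1] [0.583  0.1982] yaw 3.08 asp 1.8
scene white 43 [268.3 326.9] [0.8175 0.1176] yaw 3.12 asp 9.2
scene white 25 [278.8 325.7] [0.8076 0.1397] yaw 3.12 asp 5.0
scene white 67 [285.  338.4] [0.8303 0.1606] yaw 3.1 asp 12.8
scene white 46 [305.1 340.4] [0.8208 0.2048] yaw 3.07 asp 9.6
```

View pics/s6c.png

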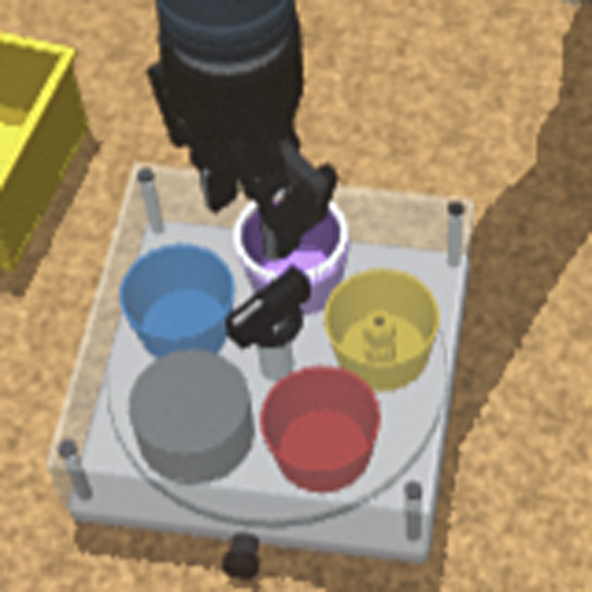

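```bash
python3 -m creep '[[[-25,-26,0],[0,0,-0.18]],[[-50,-52,0],[0,0,-0.36]],[[-75,-78,0],[0,0,-0.54]],[[-100,-104,0],[0,0,-0.72]],[[-125,-130,0],[0,0,-0.9]],[[-150,-156,0],[0,0,-1.08]],[[-175,-182,0],[0,0,-1.26]],[[-200,-208,0],[0,0,-1.44]],[[-225,-234,0],[0,0,-1.62]],[[-250,-260,0],[0,0,-1.8]],[[-278,-289,20],[0.01,-0.01,-1.98]],[[-278,-289,70],[0.022,-0.013,-2.12]],[[-278,-289,110],[0.022,-0.013,-2.12]],[[-278,-289,120],[0.022,-0.013,-2.12]],[[-278,-289,120],[0.022,-0.013,-2.12]]]' -0.2; python3 w.py 0.4376,0.2702,0.008,95
```

```text
time: 19.1
tool_pos: [0.4335, 0.2687, 0.0789]
ee_rot: [-3.128, -0.002, 1.656]
force: [-0.0, 0.1, 0.3]
gripper_width: 0.0514
t 19.1 p [0.4335 0.2687 0.0789] rpy [-1.792e+02 -1.000e-01  9.490e+01] q [-0.08  0.4  -0.63  2.02  0.31  0.83 -0.8 ] w 0.0514 F [-0.   0.1  0.3]
0.4376,0.2702,0.008,95 -> [ 1.   5.2 70.8] [-0.013 -0.002 -0.002]
```

```bash
python3 -m creep '[[[1,5,25],[-0.013,0,0]],[[1,5,50],[-0.013,0,0]],[[1,5,71],[-0.013,0,0]],[[1,5,71],[-0.013,0,0]],[[1,5,71],[-0.013,0,0]]]' && python3 -m creep '[[[0,0,0],[0,0,0]],[[0,0,0],[0,0,0]],[[0,0,0],[0,0,0]],[[0,0,0],[0,0,0]],[[0,0,0],[0,0,0]],[[0,0,0],[0,0,0]],[[0,0,-60],[0,0,0]],[[0,0,-120],[0,0,0]],[[0,0,-190],[0,0,0]],[[0,0,-190],[0,0,0]]]' 1 50; python3 w.py  0.477,-0.1205,0.2,79 
```

```text
time: 19.73
tool_pos: [0.4382, 0.2708, 0.0088]
ee_rot: [3.14, -0.002, 1.656]
force: [-1.1, -0.2, 0.4]
gripper_width: 0.0512
time: 20.98
tool_pos: [0.441, 0.2728, 0.2043]
ee_rot: [3.13, -0.006, 1.656]
force: [0.2, 0.6, -0.1]
gripper_width: 0.018
t 20.98 p [0.441  0.2728 0.2043] rpy [179.3  -0.4  94.9] q [ 0.01  0.22 -0.71  1.92  0.17  1.04 -0.69] w 0.018 F [ 0.2  0.6 -0.1]
0.477,-0.1205,0.2,79 -> [-394.9    2.2    1.8] [ 0.011 -0.008  0.278]
```

```bash
python3 -m creep '[[[-55,0,0],[0,0,0.1]],[[-110,0,0],[0,0,0.2]],[[-165,1,0],[0,0,0.278]],[[-220,1,0],[0.01,-0.008,0.278]],[[-275,1,0],[0.01,-0.008,0.278]],[[-330,2,0],[0.01,-0.008,0.278]],[[-375,2,0],[0.01,-0.008,0.278]],[[-395,2,2],[0.01,-0.008,0.278]],[[-395,2,2],[0.01,-0.008,0.278]],[[-395,2,2],[0.01,-0.008,0.278]]]'; python3 w.py  0.477,-0.1205,0.085,79;python3 - <<'E'
from h import *
im,d=snap('scene','s7'); im2,d=snap('top','t7')
a=cv2.resize(im[100:260,140:300],None,fx=3.7,fy=3.7,interpolation=cv2.INTER_CUBIC)
cv2.imwrite('pics/s7c.png',a[:,:,::-1])
E
```

```text
time: 22.22
tool_pos: [0.4768, -0.1179, 0.1994]
ee_rot: [-3.141, -0.001, 1.382]
force: [0.2, -0.4, -0.3]
gripper_width: 0.018
t 22.23 p [ 0.4768 -0.1179  0.1994] rpy [-1.80e+02 -1.00e-01  7.92e+01] q [ 0.51  0.14 -0.37  1.99  0.06  1.02 -0.08] w 0.018 F [ 0.2 -0.4 -0.3]
0.477,-0.1205,0.085,79 -> [ -2.6   0.7 114.4] [-0.    -0.001  0.003]
```

View pics/s7c.png

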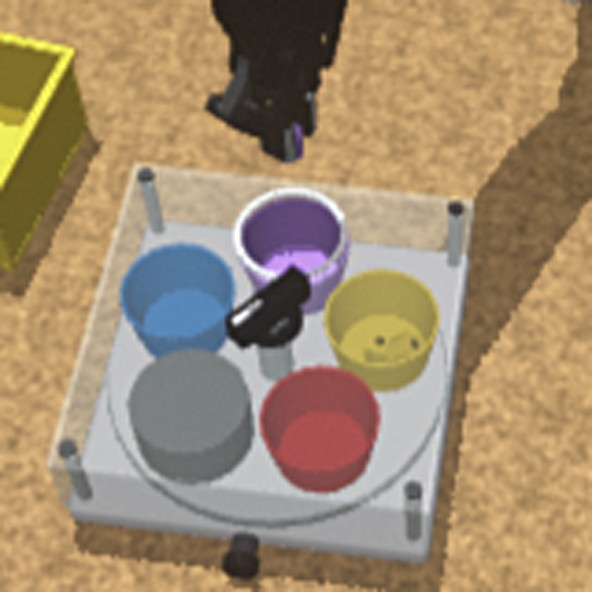

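```bash
python3 -m creep '[[[-3,0,50],[0,0,0]],[[-3,0,90],[0,0,0]],[[-3,0,105],[0,0,0]],[[-3,0,115],[0,0,0]],[[-3,0,115],[0,0,0]]]' && python3 -m creep '[[[0,0,0],[0,0,0]],[[0,0,0],[0,0,0]],[[0,0,0],[0,0,0]],[[0,0,-60],[0,0,0]],[[0,0,-115],[0,0,0]],[[0,0,-115],[0,0,0]]]' 0.3; python3 w.py 0.553,-0.109,0.195,-26.2;  python3 - <<'E'
from h import *
im,d=snap('scene','s8'); im2,d=snap('top','t8')
a=cv2.resize(im[100:260,140:300],None,fx=3.7,fy=3.7,interpolation=cv2.INTER_CUBIC)
cv2.imwrite('pics/s8c.png',a[:,:,::-1])
E
```

```text
time: 22.95
tool_pos: [0.4772, -0.1206, 0.0852]
ee_rot: [3.14, -0.001, 1.383]
force: [0.2, -0.5, -0.1]
gripper_width: 0.018
time: 23.7
tool_pos: [0.4814, -0.1215, 0.2059]
ee_rot: [3.128, 0.0, 1.383]
force: [-0.3, -0.3, 0.8]
gripper_width: 0.03
t 23.7 p [ 0.4814 -0.1215  0.2059] rpy [179.2   0.   79.2] q [ 0.52  0.13 -0.38  1.98  0.06  1.03 -0.07] w 0.03 F [-0.3 -0.3  0.8]
0.553,-0.109,0.195,-26.2 -> [25.6 67.9 11.8] [ 0.01  -0.012  1.84 ]
```

View pics/s8c.png

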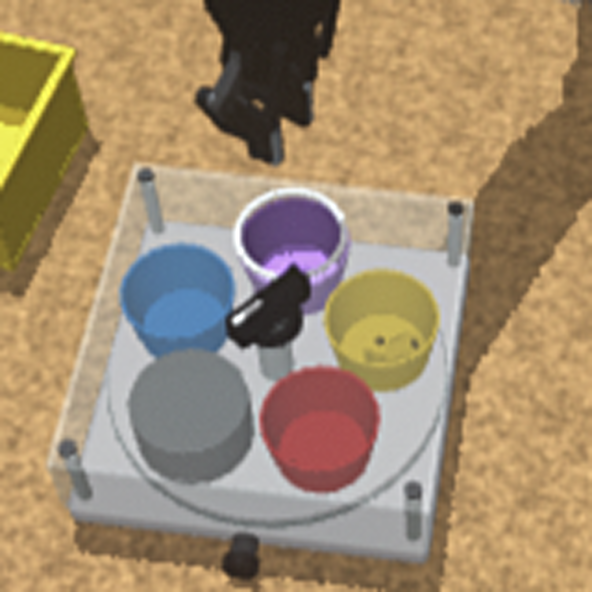

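```bash
python3 -m creep '[[[10,25,0],[0,0,0.18]],[[20,50,0],[0,0,0.36]],[[26,68,0],[0,0,0.54]],[[26,68,0],[0,0,0.72]],[[26,68,0],[0,0,0.9]],[[26,68,0],[0,0,1.08]],[[26,68,0],[0.01,-0.012,1.26]],[[26,68,0],[0.01,-0.012,1.44]],[[26,68,5],[0.01,-0.012,1.62]],[[26,68,10],[0.01,-0.012,1.8]],[[26,68,12],[0.01,-0.012,1.84]],[[26,68,12],[0.01,-0.012,1.84]],[[26,68,12],[0.01,-0.012,1.84]]]' -0.05; python3 w.py 0.553,-0.109,0.109,-26.2;  python3 - <<'E'
from h import *
im,d=snap('scene','s9')
a=cv2.resize(im[100:260,140:300],None,fx=3.7,fy=3.7,interpolation=cv2.INTER_CUBIC)
cv2.imwrite('pics/s9c.png',a[:,:,::-1])
report(('top',))
E
```

```text
time: 25.42
tool_pos: [0.5481, -0.1079, 0.1879]
ee_rot: [3.139, 0.013, -0.456]
force: [1.0, -0.1, 0.4]
gripper_width: 0.0447
t 25.43 p [ 0.5481 -0.1079  0.1879] rpy [179.8   0.7 -26.1] q [ 0.26  0.27 -0.16  1.85  0.05  1.04 -1.95] w 0.0447 F [ 1.  -0.1  0.4]
0.553,-0.109,0.109,-26.2 -> [ 5.9 -1.3 78.8] [0.003 0.013 0.001]
top red 35 [148.9 206.7] [0.5141 0.349 ]
top white 279 [345.7 109.7] [ 0.8236 -0.2922] yaw 1.22 asp 2.7
top white 301 [284.  109.4] [ 0.8286 -0.0898] yaw 1.45 asp 3.1
top white 317 [219. 112.] [0.8243 0.1245] yaw 1.82 asp 2.5
top white 342 [159.8 117.6] [0.8097 0.3202] yaw 2.0 asp 2.5
top white 73 [195.4 183.2] [0.5874 0.2007] yaw -2.41 asp 1.2
top white 81 [334.9 208.1] [ 0.4991 -0.242 ] yaw -3.06 asp 6.9
top white 79 [173.2 206.1] [0.5146 0.2712] yaw 1.04 asp 1.2
top white 47 [123.9 232.7] [0.4325 0.427 ] yaw 2.14 asp 3.7
top white 80 [219.6 234.7] [0.4215 0.1233] yaw 1.03 asp 1.1
```

View pics/s9c.png

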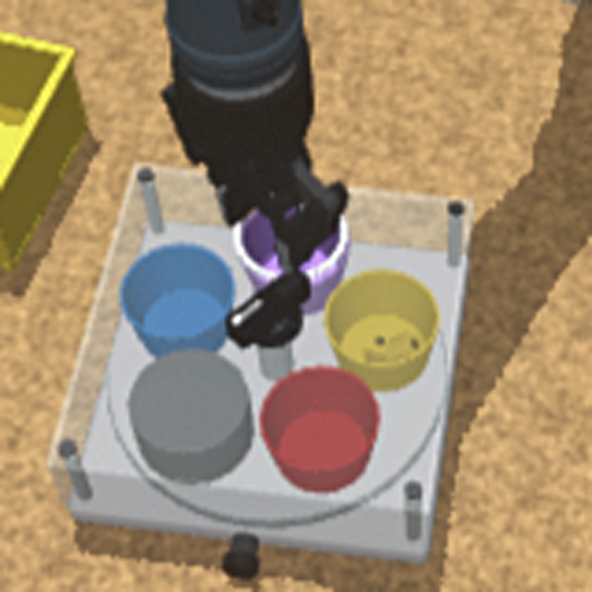

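```bash
python3 -m creep '[[[6,-1,30],[0,0.013,0]],[[6,-1,55],[0,0.013,0]],[[6,-1,70],[0,0.013,0]],[[6,-1,79],[0,0.013,0]],[[6,-1,79],[0,0.013,0]]]'; python3 -m creep '[[[0,0,0],[0,0,0]],[[0,0,0],[0,0,0]],[[0,0,0],[0,0,0]],[[0,0,0],[0,0,0]],[[0,0,0],[0,0,0]]]' 1 60; python3 w.py  0.553,-0.109,0.11,118
```

```text
time: 26.15
tool_pos: [0.5535, -0.1094, 0.1093]
ee_rot: [3.139, -0.001, -0.456]
force: [-0.4, -0.5, -0.1]
gripper_width: 0.0449
time: 26.78
tool_pos: [0.5528, -0.1133, 0.1109]
ee_rot: [3.135, -0.002, -0.459]
force: [-3.5, -3.5, 4.1]
gripper_width: 0.0166
t 26.77 p [ 0.5528 -0.1133  0.1109] rpy [ 1.796e+02 -1.000e-01 -2.630e+01] q [ 0.25  0.37 -0.15  1.9   0.08  0.88 -1.97] w 0.0166 F [-3.5 -3.5  4.1]
0.553,-0.109,0.11,118 -> [-1.7 -4.   0.9] [ 0.006  0.007 -2.518]
```

```bash
python3 -m creep '[[[-1,0,0],[0,0,-0.17]],[[-2,0,0],[0,0,-0.34]],[[-2,0,0],[0,0,-0.51]],[[-2,0,0],[0,0,-0.68]],[[-2,0,0],[0,0,-0.85]],[[-2,0,0],[0,0,-1.02]],[[-2,0,0],[0,0,-1.19]],[[-2,0,0],[0,0,-1.36]],[[-2,0,0],[0,0,-1.53]],[[-2,0,0],[0,0,-1.7]],[[-2,0,0],[0,0,-1.87]],[[-2,0,0],[0,0,-2.04]],[[-2,0,0],[0,0,-2.21]],[[-2,0,0],[0,0,-2.38]],[[-2,0,0],[0,0,-2.51]],[[-2,0,0],[0,0,-2.51]]]'; python3 w.py  0.5507,-0.1122,0.11,117.8;
```

```text
time: 28.78
tool_pos: [0.5493, -0.11, 0.1109]
ee_rot: [-3.136, 0.002, 2.052]
force: [-4.2, 3.4, 1.8]
gripper_width: 0.0162
t 28.77 p [ 0.5493 -0.11    0.1109] rpy [-1.797e+02  1.000e-01  1.176e+02] q [ 0.65  0.43 -0.62  1.89  0.32  0.92  0.35] w 0.0162 F [-4.2  3.4  1.8]
0.5507,-0.1122,0.11,117.8 -> [-2.6  0.2  0.9] [-0.006  0.002 -0.004]
```

Release, rise, look.

```bash
python3 -m creep '[[[0,0,0],[0,0,0]],[[0,0,0],[0,0,0]],[[0,0,-10],[0,0,0]],[[0,0,-60],[0,0,0]],[[0,0,-95],[0,0,0]],[[0,0,-95],[0,0,0]]]' -0.1; python3 w.py 0.512,0.348,0.2,101.5 ;python3 - <<'E'
from h import *
im,d=snap('scene','s10'); im2,d=snap('top','t10')
a=cv2.resize(im[100:260,140:300],None,fx=3.7,fy=3.7,interpolation=cv2.INTER_CUBIC)
cv2.imwrite('pics/s10c.png',a[:,:,::-1])
for n,i in(('top',im2),('scene',im)):
    for o in blobs(n,i):
        if o[3][1]>.1 and o[3][0]<.7: print(n,*o)
E
```

```text
time: 29.52
tool_pos: [0.5532, -0.11, 0.2108]
ee_rot: [3.14, 0.008, 2.052]
force: [0.8, -0.1, 0.3]
gripper_width: 0.0468
t 29.52 p [ 0.5532 -0.11    0.2108] rpy [179.9   0.5 117.6] q [ 0.69  0.31 -0.67  1.81  0.22  1.09  0.42] w 0.0468 F [ 0.8 -0.1  0.3]
0.512,0.348,0.2,101.5 -> [425.2 175.4   7.6] [0.003 0.008 0.28 ]
top red 35 [148.9 206.7] [0.5141 0.349 ]
top white 73 [195.4 183.2] [0.5874 0.2007] yaw -2.41 asp 1.2
top white 79 [173.2 206.1] [0.5146 0.2712] yaw 1.04 asp 1.2
top white 47 [123.9 232.7] [0.4325 0.427 ] yaw 2.14 asp 3.7
top white 80 [219.6 234.7] [0.4215 0.1233] yaw 1.03 asp 1.1
scene red 64 [388.7 238.5] [0.51   0.3471]
scene blue 46 [493.4 243.2] [0.441  0.6039]
scene blue 90 [484.  305.8] [0.6163 0.5859]
scene white 24 [486.3   0.5] [-0.6215  0.5613] yaw 1.78 asp 4.1
scene white 38 [416.4  59.2] [-0.1986  0.3408] yaw 2.96 asp 1.4
scene white 38 [431.8  62.3] [-0.1991  0.3924] yaw 2.95 asp 1.4
scene white 36 [447.2  65.6] [-0.1992  0.4434] yaw 2.95 asp 1.4
scene white 37 [462.7  68.8] [-0.1994  0.4944] yaw 2.86 asp 1.4
scene white 40 [478.4  72.1] [-0.1993  0.5453] yaw 2.8 asp 1.3
scene white 37 [494.5  75.4] [-0.1997  0.5972] yaw 2.91 asp 1.3
scene white 311 [507.3 186.9] [0.2496 0.6379] yaw -3.05 asp 5.8
scene white 144 [311.4 186.4] [0.4159 0.121 ] yaw -3.07 asp 2.3
scene white 68 [422.9 221.7] [0.4332 0.4257] yaw 2.14 asp 3.4
scene white 161 [358.4 229.9] [0.5093 0.2687] yaw 2.99 asp 2.0
scene white 170 [325.5 247.1] [0.583  0.1983] yaw 3.08 asp 1.8
```

View pics/s10c.png

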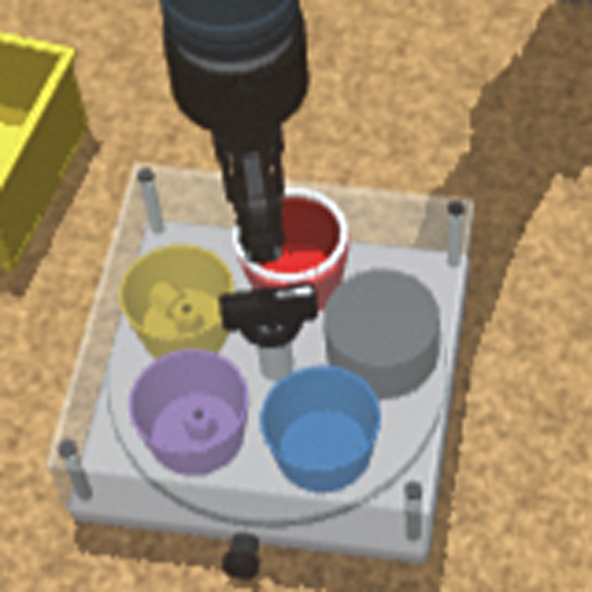

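```bash
python3 -m creep '[[[50,21,0],[0,0,0.1]],[[105,43,0],[0,0,0.2]],[[160,66,0],[0,0,0.28]],[[215,89,0],[0,0,0.28]],[[270,111,0],[0,0.008,0.28]],[[325,134,0],[0,0.008,0.28]],[[380,157,0],[0,0.008,0.28]],[[425,175,30],[0,0.008,0.28]],[[425,175,80],[0,0.008,0.28]],[[425,175,120],[0,0.008,0.28]],[[425,175,125],[0,0.008,0.28]],[[425,175,125],[0,0.008,0.28]]]' -0.2; python3 w.py 0.512,0.348,0.008,101.5
```

```text
time: 31.12
tool_pos: [0.5081, 0.347, 0.0795]
ee_rot: [-3.136, -0.004, 1.772]
force: [-0.3, -0.2, 0.6]
gripper_width: 0.0513
t 31.12 p [0.5081 0.347  0.0795] rpy [-179.7   -0.2  101.5] q [-0.11  0.6  -0.71  1.76  0.46  0.95 -0.81] w 0.0513 F [-0.3 -0.2  0.6]
0.512,0.348,0.008,101.5 -> [-0.1  4.4 71.5] [-0.006 -0.004  0.   ]
```

```bash
python3 -m creep '[[[0,4,25],[0,0,0]],[[0,4,50],[0,0,0]],[[0,4,71],[0,0,0]],[[0,4,71],[0,0,0]],[[0,4,71],[0,0,0]]]' && python3 -m creep '[[[0,0,0],[0,0,0]],[[0,0,0],[0,0,0]],[[0,0,0],[0,0,0]],[[0,0,0],[0,0,0]],[[0,0,0],[0,0,0]],[[0,0,0],[0,0,0]],[[0,0,-60],[0,0,0]],[[0,0,-120],[0,0,0]],[[0,0,-190],[0,0,0]],[[0,0,-190],[0,0,0]]]' 1 50; python3 w.py  0.476,-0.122,0.2,79 
```

```text
time: 31.75
tool_pos: [0.5124, 0.3488, 0.0097]
ee_rot: [-3.138, -0.005, 1.772]
force: [0.0, -0.6, -1.0]
gripper_width: 0.0513
time: 33.0
tool_pos: [0.5158, 0.351, 0.2058]
ee_rot: [3.135, -0.009, 1.772]
force: [0.7, 0.8, -0.2]
gripper_width: 0.0173
t 33.0 p [0.5158 0.351  0.2058] rpy [179.6  -0.5 101.5] q [-0.05  0.47 -0.79  1.66  0.35  1.15 -0.73] w 0.0173 F [ 0.7  0.8 -0.2]
0.476,-0.122,0.2,79 -> [-455.5 -133.4    1. ] [ 0.005 -0.01   0.393]
```

```bash
python3 -m creep '[[[-55,-16,0],[0,0,0.1]],[[-110,-32,0],[0,0,0.2]],[[-165,-48,0],[0,0,0.3]],[[-220,-65,0],[0,-0.01,0.39]],[[-275,-81,0],[0,-0.01,0.39]],[[-330,-97,0],[0,-0.01,0.39]],[[-385,-113,0],[0,-0.01,0.39]],[[-430,-126,0],[0,-0.01,0.39]],[[-456,-133,0],[0,-0.01,0.39]],[[-456,-133,0],[0,-0.01,0.39]],[[-456,-133,0],[0,-0.01,0.39]]]'; python3 w.py  0.476,-0.122,0.085,79;python3 - <<'E'
from h import *
im,d=snap('scene','s11')
a=cv2.resize(im[100:260,140:300],None,fx=3.7,fy=3.7,interpolation=cv2.INTER_CUBIC)
cv2.imwrite('pics/s11c.png',a[:,:,::-1])
E
```

```text
time: 34.38
tool_pos: [0.4759, -0.1211, 0.2001]
ee_rot: [3.139, -0.002, 1.383]
force: [0.1, 1.3, -0.3]
gripper_width: 0.0174
t 34.38 p [ 0.4759 -0.1211  0.2001] rpy [ 1.798e+02 -1.000e-01  7.920e+01] q [ 0.67  0.15 -0.54  1.98  0.09  1.03 -0.1 ] w 0.0174 F [ 0.1  1.3 -0.3]
0.476,-0.122,0.085,79 -> [-1.100e+00 -1.000e-01  1.151e+02] [ 0.003 -0.002  0.004]
```

View pics/s11c.png

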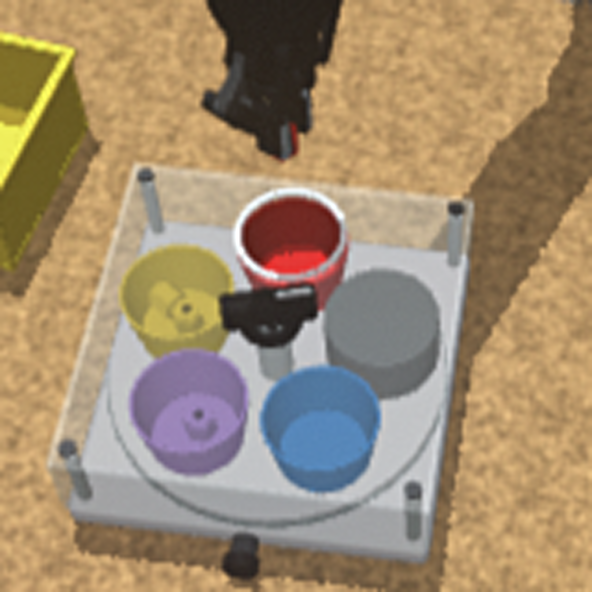

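```bash
python3 -m creep '[[[-1,0,50],[0,0,0]],[[-1,0,90],[0,0,0]],[[-1,0,105],[0,0,0]],[[-1,0,115],[0,0,0]],[[-1,0,115],[0,0,0]]]' && python3 -m creep '[[[0,0,0],[0,0,0]],[[0,0,0],[0,0,0]],[[0,0,0],[0,0,0]],[[0,0,-60],[0,0,0]],[[0,0,-115],[0,0,0]],[[0,0,-115],[0,0,0]]]' 0.3; python3 w.py 0.433,0.4263,0.2,122.3;  python3 - <<'E'
from h import *
im,d=snap('scene','s12'); im2,d=snap('top','t12')
a=cv2.resize(im[100:260,140:300],None,fx=3.7,fy=3.7,interpolation=cv2.INTER_CUBIC)
cv2.imwrite('pics/s12c.png',a[:,:,::-1])
for n,i in(('top',im2),('scene',im)):
    for o in blobs(n,i):
        if o[3][1]>.1 and .3<o[3][0]<.7: print(n,*o)
E
```

```text
time: 35.05
tool_pos: [0.477, -0.121, 0.0858]
ee_rot: [3.138, -0.002, 1.385]
force: [0.3, -0.3, -0.3]
gripper_width: 0.0178
time: 35.8
tool_pos: [0.4809, -0.122, 0.2063]
ee_rot: [3.126, 0.0, 1.385]
force: [0.9, 0.2, -0.4]
gripper_width: 0.0295
t 35.8 p [ 0.4809 -0.122   0.2063] rpy [179.1   0.   79.3] q [ 0.69  0.15 -0.56  1.97  0.09  1.03 -0.1 ] w 0.0295 F [ 0.9  0.2 -0.4]
0.433,0.4263,0.2,122.3 -> [ 529.9 -148.6    4. ] [ 0.015  0.006 -0.75 ]
top white 73 [195.4 183.2] [0.5874 0.2007] yaw -2.41 asp 1.2
top white 79 [173.2 206.1] [0.5146 0.2712] yaw 1.04 asp 1.2
top white 46 [123.9 232.7] [0.4326 0.4271] yaw 2.15 asp 3.8
top white 80 [219.6 234.7] [0.4215 0.1233] yaw 1.03 asp 1.1
scene blue 41 [493.5 243.6] [0.442  0.6043]
scene blue 71 [484.  305.8] [0.6163 0.586 ]
scene white 144 [311.4 186.4] [0.4159 0.121 ] yaw -3.07 asp 2.3
scene white 68 [422.9 221.7] [0.4332 0.4257] yaw 2.14 asp 3.4
scene white 159 [358.4 230. ] [0.5093 0.2688] yaw 2.99 asp 2.0
scene white 169 [325.6 247.1] [0.583  0.1983] yaw 3.08 asp 1.8
```

View pics/s12c.png

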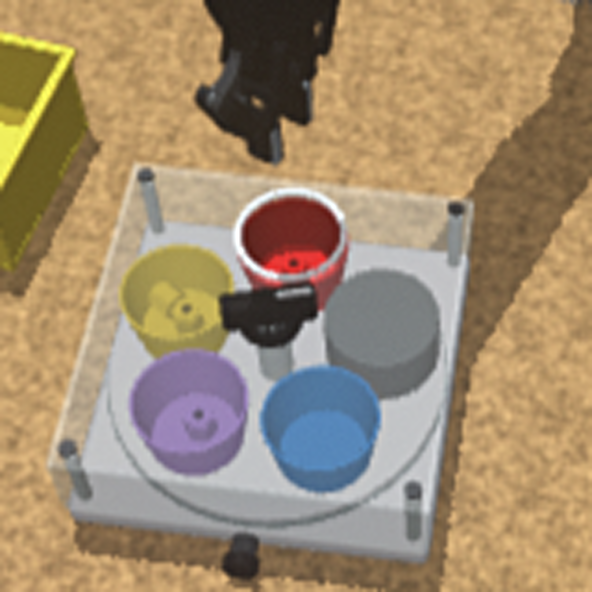

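View pics/t12.png

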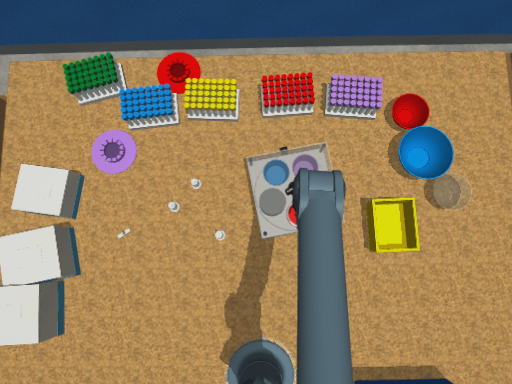

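```bash
python3 -m creep '[[[55,-15,0],[0,0,-0.1]],[[110,-31,0],[0,0,-0.2]],[[165,-46,0],[0,0,-0.35]],[[220,-62,0],[0,0,-0.5]],[[275,-77,0],[0.015,0,-0.65]],[[330,-93,0],[0.015,0.006,-0.75]],[[385,-108,0],[0.015,0.006,-0.75]],[[440,-123,0],[0.015,0.006,-0.75]],[[490,-137,0],[0.015,0.006,-0.75]],[[530,-149,20],[0.015,0.006,-0.75]],[[530,-149,70],[0.015,0.006,-0.75]],[[530,-149,115],[0.015,0.006,-0.75]],[[530,-149,125],[0.015,0.006,-0.75]],[[530,-149,125],[0.015,0.006,-0.75]]]' -0.2; python3 w.py 0.4328,0.4263,0.007,122.3;python3 - <<'E'
from h import *
im,d=snap('scene','s13')
a=cv2.resize(im[150:280,330:512],None,fx=4,fy=4,interpolation=cv2.INTER_CUBIC)
cv2.imwrite('pics/s13c.png',a[:,:,::-1])
E
```

```text
time: 37.65
tool_pos: [0.4283, 0.4263, 0.0751]
ee_rot: [-3.132, -0.008, 2.135]
force: [0.0, -0.0, 0.1]
gripper_width: 0.0514
t 37.65 p [0.4283 0.4263 0.0751] rpy [-179.5   -0.5  122.3] q [-0.23  0.62 -0.79  1.79  0.52  0.96 -0.67] w 0.0514 F [ 0.  -0.   0.1]
0.4328,0.4263,0.007,122.3 -> [-2.9  4.4 68. ] [-0.009 -0.008  0.   ]
```

View pics/s13c.png

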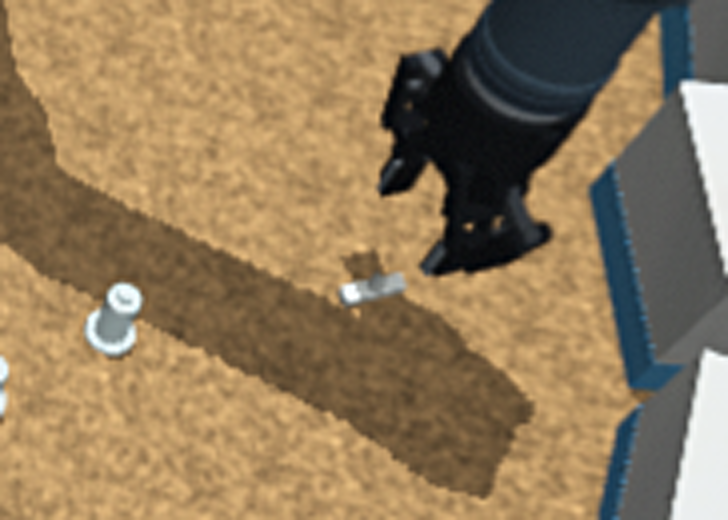

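```bash
python3 - <<'E'
from h import *
a=np.load('pics/top0.npz')['im'];b=np.load('pics/scene0.npz')['im']
f=lambda i,u,v:cv2.resize(i[v-14:v+15,u-14:u+15],(390,390),interpolation=cv2.INTER_LANCZOS4)
cv2.imwrite('pics/sp.png',np.hstack([f(a,124,233),f(b,423,222)])[:,:,::-1])
print(proj('top',[[.4328,.4263,0],[.4328,.4263,.01],[.4328,.4263,.028]]),proj('scene',[[.4328,.4263,0],[.4328,.4263,.01],[.4328,.4263,.028]]))
E
```

```text
[[125.16578569 232.77048528]
 [124.12150029 232.59274562]
 [122.20137059 232.26588498]] [[421.85426552 223.37440715]
 [423.13784623 221.58130427]
 [425.49740042 218.28486253]]
```

View pics/sp.png

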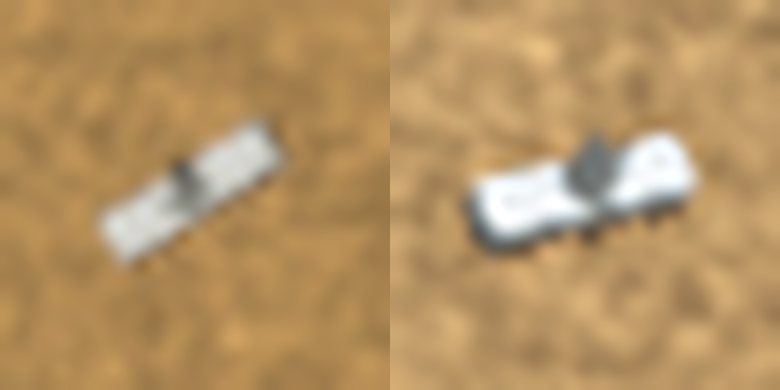

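```bash
python3 -m creep '[[[-3,4,25],[-0.009,-0.008,0]],[[-3,4,50],[-0.009,-0.008,0]],[[-3,4,68],[-0.009,-0.008,0]],[[-3,4,68],[-0.009,-0.008,0]],[[-3,4,68],[-0.009,-0.008,0]]]' && python3 -m creep '[[[0,0,1],[0,0,0]],[[0,0,1],[0,0,0]],[[0,0,1],[0,0,0]],[[0,0,1],[0,0,0]],[[0,0,1],[0,0,0]],[[0,0,1],[0,0,0]],[[0,0,-40],[0,0,0]],[[0,0,-100],[0,0,0]],[[0,0,-160],[0,0,0]],[[0,0,-220],[0,0,0]],[[0,0,-220],[0,0,0]]]' 1 50;python3 w.py;python3 - <<'E'
from h import *
im,d=snap('scene','s14'); 
a=cv2.resize(im[100:230,330:512],None,fx=4,fy=4,interpolation=cv2.INTER_CUBIC)
cv2.imwrite('pics/s14c.png',a[:,:,::-1])
# bin rim: yellow pixels in top0
for n in('top','scene'):
    i0=np.load(f'pics/{n}0.npz')['im'];h=cv2.cvtColor(i0,cv2.COLOR_RGB2HSV)
    m=((h[...,0]>=26)&(h[...,0]<34)&(h[...,1]>170)).astype(np.uint8)
    k,l,st,ce=cv2.connectedComponentsWithStats(cv2.morphologyEx(m,cv2.MORPH_CLOSE,np.ones((5,5))))
    j=[q for q in range(1,k) if st[q,4]>600 and (st[q,0]>365 if n=='top' else st[q,0]<110)]
    for q in j:
        pts=np.argwhere(l==q)[:,::-1].astype(np.float32); r=cv2.minAreaRect(pts); print(n,r); print(px2plane(n,cv2.boxPoints(r),.09).round(3),px2plane(n,[r[0]],.09))
E
```

```text
time: 38.33
tool_pos: [0.4337, 0.4279, 0.0092]
ee_rot: [3.138, -0.001, 2.135]
force: [-0.8, 0.2, 0.6]
gripper_width: 0.0508
time: 39.7
tool_pos: [0.4351, 0.4308, 0.2352]
ee_rot: [3.127, -0.003, 2.135]
force: [-0.2, 0.9, -0.2]
gripper_width: 0.0085
t 39.7 p [0.4351 0.4308 0.2352] rpy [179.2  -0.2 122.3] q [-0.15  0.44 -0.89  1.67  0.37  1.2  -0.56] w 0.0085 F [-0.2  0.9 -0.2]
top ((392.6147155761719, 224.2942657470703), (53.982566833496094, 50.536869049072266), 87.1375961303711)
[[ 0.517 -0.321  0.09 ]
 [ 0.522 -0.472  0.09 ]
 [ 0.363 -0.468  0.09 ]
 [ 0.358 -0.321  0.09 ]] [[ 0.43900115 -0.39551339  0.09      ]]
```

View pics/s14c.png

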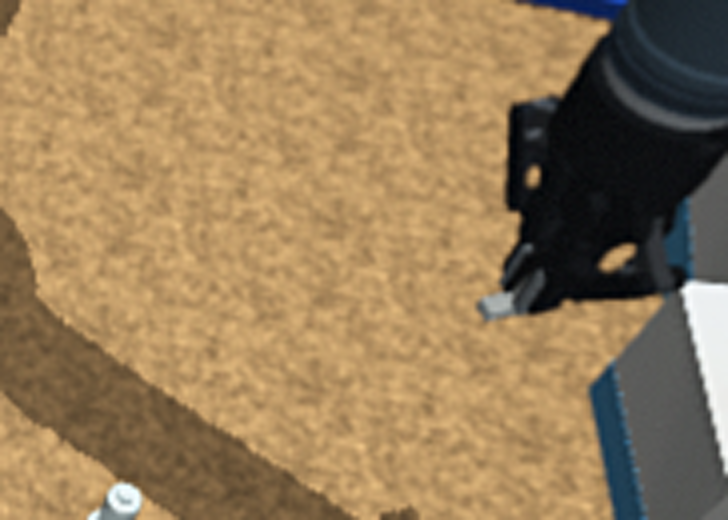

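```bash
python3 w.py 0.44,0,0.24,85 0.44,-0.405,0.24,50
```

```text
t 39.75 p [0.434  0.4287 0.2318] rpy [ 1.795e+02 -1.000e-01  1.223e+02] q [-0.15  0.45 -0.89  1.67  0.37  1.19 -0.56] w 0.0081 F [-0.4  0.5 -1.1]
0.44,0,0.24,85 -> [-365.4 -224.1  -10.9] [ 0.008 -0.005  0.651]
0.44,-0.405,0.24,50 -> [-707.7 -440.6  -13.4] [ 0.007 -0.007  1.262]
```

```bash
python3 -m creep '[[[-50,-31,-10],[0,0,0.08]],[[-100,-62,-10],[0,0,0.16]],[[-150,-92,-10],[0,0,0.24]],[[-200,-123,-10],[0,0,0.33]],[[-250,-154,-10],[0,0,0.42]],[[-300,-185,-10],[0,0,0.51]],[[-350,-216,-10],[0,0,0.6]],[[-400,-247,-10],[0,0,0.7]],[[-450,-278,-10],[0,0,0.8]],[[-500,-309,-10],[0,0,0.9]],[[-550,-340,-10],[0,0,1.0]],[[-600,-372,-10],[0,0,1.1]],[[-650,-404,-10],[0,0,1.2]],[[-690,-430,-12],[0.007,-0.007,1.26]],[[-708,-441,-12],[0.007,-0.007,1.26]],[[-708,-441,-12],[0.007,-0.007,1.26]],[[-708,-441,-12],[0.007,-0.007,1.26]]]'; python3 w.py  0.44,-0.405,0.1,50;python3 - <<'E'
from h import *
im,d=snap('scene','s15')
a=cv2.resize(im[40:190,70:260],None,fx=4,fy=4,interpolation=cv2.INTER_CUBIC)
cv2.imwrite('pics/s15c.png',a[:,:,::-1])
print((proj('scene',[[.44,-.405,.09],[.365,-.345,.09],[.515,-.345,.09],[.515,-.465,.09],[.365,-.465,.09]])-[70,40])*4)
E
```

```text
time: 41.88
tool_pos: [0.4405, -0.4024, 0.2378]
ee_rot: [-3.139, -0.001, 0.879]
force: [-0.2, 1.2, -0.0]
gripper_width: 0.0084
t 41.88 p [ 0.4405 -0.4024  0.2378] rpy [-1.798e+02 -1.000e-01  5.030e+01] q [ 0.91  0.3  -0.28  1.71  0.09  1.15 -0.09] w 0.0084 F [-0.2  1.2 -0. ]
0.44,-0.405,0.1,50 -> [ -2.5   1.6 137.8] [-0.003 -0.001  0.006]
[[230.07355238 353.51428581]
 [354.96032424 296.32655433]
 [260.31122493 457.36585488]
 [ 99.05380948 413.55531914]
 [202.22882705 257.80976608]]
```

View pics/s15c.png

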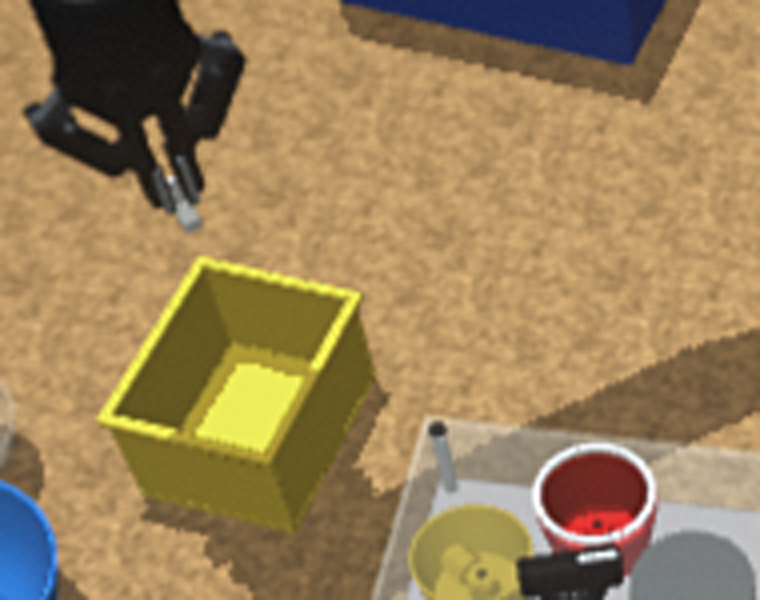

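```bash
python3 -m creep '[[[-2,2,50],[0,0,0]],[[-2,2,100],[0,0,0]],[[-2,2,145],[0,0,0]],[[-2,2,160],[0,0,0]],[[-2,2,160],[0,0,0]]]' && python3 -m creep '[[[0,0,0],[0,0,0]],[[0,0,0],[0,0,0]],[[0,0,0],[0,0,0]],[[0,0,-60],[0,0,0]],[[0,0,-120],[0,0,0]],[[0,0,-160],[0,0,0]],[[0,0,-160],[0,0,0]]]' 0.2; python3 w.py 0.551,-0.111,0.24,117.8 ;python3 - <<'E'
from h import *
im,d=snap('scene','s16');im2,d=snap('top','t16')
a=cv2.resize(im[40:190,70:260],None,fx=4,fy=4,interpolation=cv2.INTER_CUBIC)
cv2.imwrite('pics/s16c.png',a[:,:,::-1])
E
```

```text
time: 42.55
tool_pos: [0.4411, -0.4034, 0.078]
ee_rot: [-3.138, -0.002, 0.881]
force: [0.1, -1.3, 0.5]
gripper_width: 0.0083
time: 43.42
tool_pos: [0.4441, -0.4061, 0.2439]
ee_rot: [3.134, -0.001, 0.881]
force: [-0.4, -0.1, 0.6]
gripper_width: 0.0341
t 43.42 p [ 0.4441 -0.4061  0.2439] rpy [ 1.796e+02 -1.000e-01  5.050e+01] q [ 0.91  0.29 -0.28  1.7   0.09  1.15 -0.09] w 0.0341 F [-0.4 -0.1  0.6]
0.551,-0.111,0.24,117.8 -> [ 295.7 -105.4    3.4] [ 0.007  0.003 -1.175]
```

View pics/s16c.png

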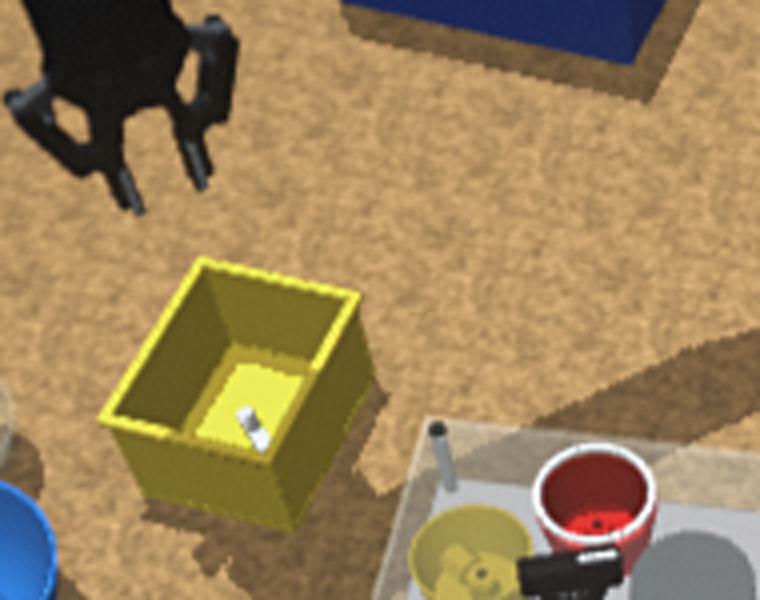

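View pics/t16.png

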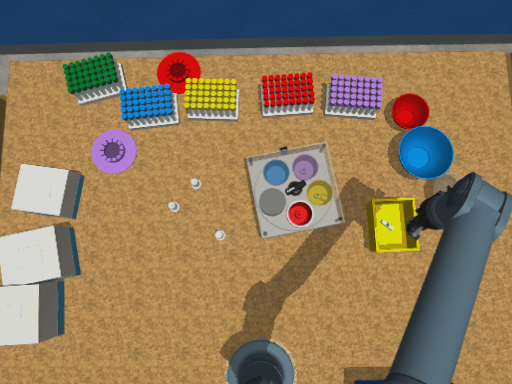

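```bash
python3 -m creep '[[[40,-14,0],[0,0,-0.16]],[[80,-28,0],[0,0,-0.32]],[[120,-42,0],[0,0,-0.48]],[[160,-57,0],[0,0,-0.64]],[[200,-71,0],[0,0,-0.8]],[[240,-85,0],[0,0,-0.96]],[[275,-98,0],[0.007,0.003,-1.12]],[[296,-105,20],[0.007,0.003,-1.175]],[[296,-105,45],[0.007,0.003,-1.175]],[[296,-105,45],[0.007,0.003,-1.175]],[[296,-105,45],[0.007,0.003,-1.175]]]' -0.05; python3 w.py 0.551,-0.111,0.11,117.8;  python3 - <<'E'
from h import *
im,d=snap('scene','s17')
a=cv2.resize(im[100:260,140:300],None,fx=3.7,fy=3.7,interpolation=cv2.INTER_CUBIC)
cv2.imwrite('pics/s17c.png',a[:,:,::-1])
E
```

```text
time: 44.9
tool_pos: [0.5481, -0.1099, 0.1934]
ee_rot: [-3.137, -0.009, 2.054]
force: [-0.1, 0.2, 0.9]
gripper_width: 0.0445
t 44.9 p [ 0.5481 -0.1099  0.1934] rpy [-179.7   -0.5  117.7] q [ 0.64  0.32 -0.61  1.82  0.2   1.07  0.45] w 0.0445 F [-0.1  0.2  0.9]
0.551,-0.111,0.11,117.8 -> [-3.1  2.5 83.4] [-0.005 -0.009 -0.002]
```

View pics/s17c.png

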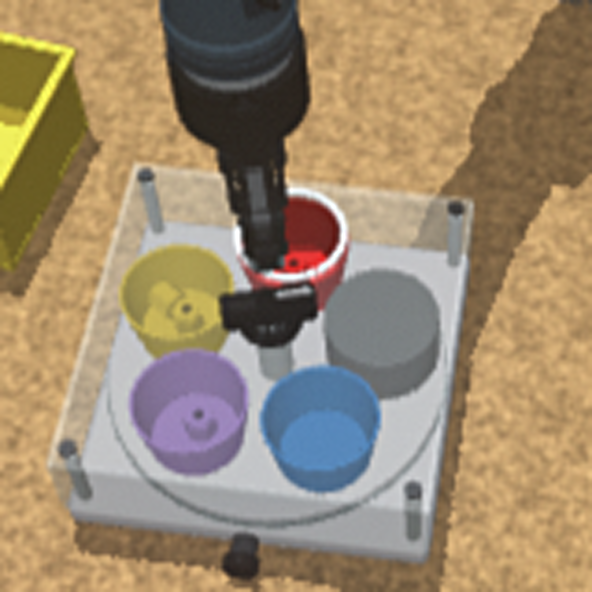

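```bash
python3 -m creep '[[[-3,2,30],[0,-0.009,0]],[[-3,2,55],[0,-0.009,0]],[[-3,2,74],[0,-0.009,0]],[[-3,2,83],[0,-0.009,0]],[[-3,2,83],[0,-0.009,0]]]'; python3 -m creep '[[[0,0,0],[0,0,0]],[[0,0,0],[0,0,0]],[[0,0,0],[0,0,0]],[[0,0,0],[0,0,0]],[[0,0,0],[0,0,0]]]' 1 60; python3 w.py  0.551,-0.111,0.11,-170.2
```

```text
time: 45.58
tool_pos: [0.5512, -0.1113, 0.1111]
ee_rot: [-3.138, 0.0, 2.054]
force: [-0.7, -0.1, 0.5]
gripper_width: 0.0449
time: 46.2
tool_pos: [0.5505, -0.1123, 0.1124]
ee_rot: [-3.135, 0.001, 2.053]
force: [-3.7, -0.9, 6.3]
gripper_width: 0.0163
t 46.2 p [ 0.5505 -0.1123  0.1124] rpy [-1.796e+02  1.000e-01  1.176e+02] q [ 0.6   0.42 -0.57  1.88  0.29  0.92  0.38] w 0.0163 F [-3.7 -0.9  6.3]
0.551,-0.111,0.11,-170.2 -> [0.9 1.1 2.4] [-0.007 -0.003 -1.26 ]
```

```bash
python3 -m creep '[[[0,0,0],[0,0,-0.17]],[[0,0,0],[0,0,-0.34]],[[0,0,0],[0,0,-0.51]],[[0,0,0],[0,0,-0.68]],[[0,0,0],[0,0,-0.85]],[[0,0,0],[0,0,-1.02]],[[0,0,0],[0,0,-1.19]],[[0,0,0],[0,0,-1.26]],[[0,0,0],[0,0,-1.26]],[[0,0,0],[0,0,-1.26]]]'; python3 -m creep '[[[0,0,0],[0,0,0]],[[0,0,0],[0,0,0]],[[0,0,-10],[0,0,0]],[[0,0,-60],[0,0,0]],[[0,0,-110],[0,0,0]],[[0,0,-140],[0,0,0]],[[0,0,-140],[0,0,0]]]' -0.1; python3 w.py 0.45,-0.35,0.25,-170
```

```text
time: 47.45
tool_pos: [0.5505, -0.1123, 0.1124]
ee_rot: [-3.138, -0.006, -2.972]
force: [-0.2, 0.1, -2.8]
gripper_width: 0.0165
time: 48.32
tool_pos: [0.5538, -0.1114, 0.2565]
ee_rot: [-3.135, 0.001, -2.971]
force: [0.1, -0.4, -0.8]
gripper_width: 0.047
t 48.33 p [ 0.5538 -0.1114  0.2565] rpy [-1.796e+02  1.000e-01 -1.703e+02] q [ 0.89  0.33 -0.92  1.75  0.28  1.2   1.64] w 0.047 F [ 0.1 -0.4 -0.8]
0.45,-0.35,0.25,-170 -> [ 142.7 -217.5    7.8] [-0.007  0.001 -0.004]
```

Move aside for a clear view.

```bash
python3 -m creep '[[[35,-54,0],[0,0,0]],[[70,-108,0],[0,0,0]],[[105,-162,0],[0,0,0]],[[143,-217,0],[0,0,0]],[[143,-217,0],[0,0,0]],[[143,-217,0],[0,0,0]]]'; python3 - <<'E'
from h import *
im,d=snap('scene','s18');im2,d=snap('top','t18')
a=cv2.resize(im[100:270,140:300],None,fx=3.5,fy=3.5,interpolation=cv2.INTER_CUBIC)
cv2.imwrite('pics/s18c.png',a[:,:,::-1])
c1=cv2.resize(im2[135:245,235:350],None,fx=5,fy=5,interpolation=cv2.INTER_CUBIC);cv2.imwrite('pics/t18c.png',c1[:,:,::-1])
for n,i in(('top',im2),('scene',im)):
    for o in blobs(n,i):
        if o[3][1]>.1 and .3<o[3][0]<.7: print(n,*o)
E
```

```text
time: 49.08
tool_pos: [0.4486, -0.3497, 0.2566]
ee_rot: [-3.137, 0.0, -2.974]
force: [0.1, 0.3, 0.1]
gripper_width: 0.047
top white 74 [195.4 183.3] [0.5872 0.2006] yaw -2.44 asp 1.2
top white 79 [173.2 206.1] [0.5146 0.2712] yaw 1.04 asp 1.2
top white 80 [219.6 234.7] [0.4215 0.1233] yaw 1.03 asp 1.1
scene blue 38 [493.5 243.7] [0.4423 0.6043]
scene white 140 [311.4 186.3] [0.4157 0.121 ] yaw -3.07 asp 2.3
scene white 156 [358.5 229.9] [0.5092 0.2689] yaw 2.98 asp 2.0
scene white 164 [325.6 247.1] [0.583  0.1985] yaw 3.08 asp 1.8
```

View pics/s18c.png

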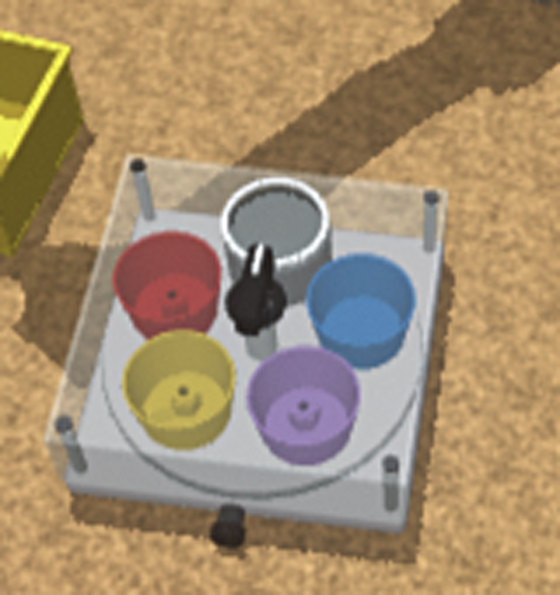

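View pics/t18c.png

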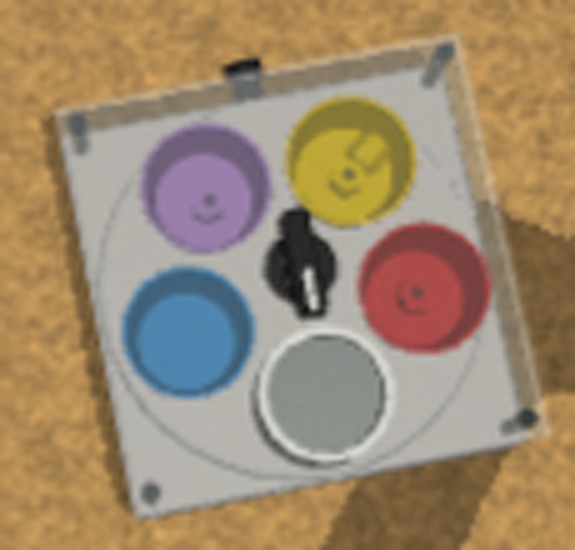

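View pics/s18.png

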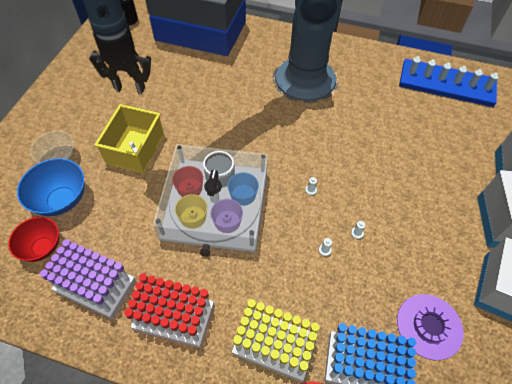

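```bash
python3 -c "
from workcell import manip
print(manip.job_done())"
```

```text
the job is handed in; nothing more can be done
None
```

I found four caps and one white offcut on the bench, sorted them, and handed the job in at about 49 s of the 210 s allowed.

- **Caps:** two yellow, one lilac and one red each went through the port into the cup of their own colour. There were no blue caps on the bench, so the blue cup is empty.
- **Offcut:** it is in the yellow waste bin.
- **Carousel:** I turned it by the knob through yellow, lilac and red, and left it with the grey blank under the port.

The last pictures from both cameras showed a cap in the lilac and red cups. The yellow cup's two caps had stacked when dropped, then toppled over side by side inside it. The offcut lay in the bin, nothing loose was left on the bench, and the three holders stood within about a millimetre of where they started. The gripper was clear of everything.

The two cameras disagreed by about 3 to 7 mm in x, so I averaged them. The axis I felt when gripping the knob was up to 4 mm off that average, but this caused no trouble. I judged the detent by eye and by the 72° turns, not by an exact angle reading. No check failed.

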